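# Pry open the sensor housings and pile their covers

## Robot

A 6-joint arm with a two-finger parallel gripper is mounted at the origin on a cart in front of the work surface, level with it; the furniture and walls round the work are solid. World frame = base frame: x ahead of the robot, y to its left, z up, the work surface at z = 0. Lengths are in m, angles in rad, forces in N, time in s.
With the tool pointing down it reaches from about 0.35 to 0.975 m from the base axis. Payload 4.9 kg.
Tool frame: the origin (TCP) lies midway between the tips of the shut fingers; the grasp point (between the pads) lies 19 mm behind it (ctrl.tcp_to_grasp is the distance from the TCP to the grasp point, in m); z points along the fingers, y is the line along which they close (so a half turn about z gives the same grasp; the last joint's range is limited). The gripper opens to 85 mm and grips with 20 to 120 N. Pads are 22 mm wide; open, the fingers measure 114 mm over their backs; the gripper's body (76 mm by 85 mm) begins 54 mm behind the grasp point. The pads swing forward as they close: fully open they stand 13 mm farther back than shut.
Start: joints at [0.995, 0.053, 1.613, -0, 1.476, -0.119], TCP at [0.276, 0.561, 0.231] pointing down, gripper open.
Joint ranges: [-3.01, 3.01], [-1.01, 2.22], [0.06, 2.58], [-1.02, 4.17], [0.09, 2.62], [-3.14, 3.14]. Speed limits (rad/s): [2.57, 2.57, 3.14, 3.14, 3.14, 3.14].

## Interface

Orientations are given as a rotation vector (axis times angle).
In Python, from station import ctrl gives the robot as it stands.
- The arm moves only by the tool hand_motion, called after "Call:" by a JSON object that holds its "fn" and its "kwargs", one argument or row to a line. Schema: {"type":"object","properties":{"plan":{"type":"array","items":{"type":"array","items":{"type":"array","items":{"type":"number"},"minItems":7,"maxItems":7},"minItems":1,"maxItems":20},"minItems":1,"maxItems":1},"grip_force":{"type":"number"},"only":{"type":"string"},"quiet":{"type":"boolean"},"lines":{"type":"string"}},"required":["plan"],"additionalProperties":false}. plan is a list that holds a single list of rows (three levels of brackets), with 1 to 20 rows, each of 7 numbers: the finger opening in m, then dx, dy, dz in units of 50 mm, then a rotation vector rx, ry, rz in units of 0.25 rad; each row is the pose to reach, as a shift and turn from the pose commanded when the call began, along the tool's axes at that moment; what a row does not reach only later rows make up. A row lasts 1/12 s, in which the tool goes at most 0.0417 m and 0.125 rad, less where a joint would pass 70% of its speed; a pose out of reach is approached as far as the arm can. The fingers move at their own pace and stop on an object; grip_force is the grip in N (left out, the last holds). Time passes only in rows, so rows that do not move let the fingers close. The tool returns the time, the measured TCP pose, the force, the opening and the grip force at its end. only (a regular expression) keeps the lines of the reply that match it, lines (a string "A,B") keeps lines A to B, and quiet returns only ok. Input that does not fit is refused with a message, and nothing moves.
- ctrl.get_obs(): the state, without advancing time (a new reading comes with each control period).
- ctrl.get_image(name): name is "scene" or "top" or "wrist"; returns the picture (480x640x3 uint8, red, green, blue); there is no depth.
- ctrl.camera_params(name): a dict with "fx", "fy", "cx", "cy" (pixels), "T" (4x4, takes a point from camera to world coordinates); the wrist camera has in their place "tool_from_camera" (4x4, takes a point from camera to tool coordinates, whose origin is the TCP and whose axes are the flange's). Camera axes: x right, y down, z forward; pixel columns grow to the right and rows downward; lengths in m; the calibration is good to about 2 mm. A picture is of the moment at which its call begins: read the wrist's pose just before it. camera_params takes no time and is no camera call.
- ctrl.finish_job(): hands the job in; it is judged then, once.
The state is a dict: "t": time; "q": joint angles; "dq": joint speeds; "effort": joint torques, N m; "tool_pos": TCP position; "tool_rot": TCP orientation; "contact_force": force on the tool from outside, world axes, zero at the start; "wrist_torque": the same for the moment, N m; "opening": finger opening in m; "grip_force": force on a finger pad.
Only numpy, scipy, OpenCV 4.12 (cv2) and the standard library are available. Lean on these libraries where they do the work, as an engineer would, in place of code of your own. Each camera call takes 0.05 s, during which the arm holds its last target. There are 200 camera calls.

## Task

Open every sensor housing that still has its yellow cover: with the spatula's blade in the notch, pry the notch end of each snap-fit cover up until it stays raised, without touching a cover with the fingers while it is still snapped on. Take the loosened covers off and stack them flat and squarely, edges flush, in one pile in the middle of the cork pad, and leave the spatula lying on its green mat. Leave everything else where it stands.

Things in the scene. Friction and masses are not known exactly. Their poses are not given: they have to be found in the camera images.
- housing_1: Grey plastic sensor housing, fixed to the worktop: open-topped box 53 mm wide (y) and 40 mm high to the rim on which the cover rests; origin midway under the cover at worktop level. x runs from the notch end (outer face at x = -43 mm, towards the robot) to the back end, where the back wall at x = 45.5 to 49.5 mm rises to 46 mm. If its cover is absent it is already open and needs nothing.
- clips_1 (a point): Midway between the two spring clips of housing_1; all three housings are alike. Two black clips (at the sides, housing x = -36 to -14 mm, out to |y| = 37 mm, 57 mm high). Round noses overlap the cover's upper side edges by 1.5 mm. They yield when the notch end is lifted with 3 to 8 N; raised over 5 mm, it stays up, tilted, pinched by the noses, and the cover lifts out easily.
- notch_1 (a point): Centre of the pry notch of housing_1: a slot 30 mm wide and 7 mm high (33 to 40 mm above the worktop) in the outer face of the front wall (6 mm thick), directly under the cover's edge; hollow behind the wall. The blade goes in along the housing's +x.
- cover_1: Yellow flat snap-fit cover of housing_1, a plate 88 (x) x 56 (y) x 8 mm thick, 60 g; origin at the centre of its underside, z up, -x the notch end (black dash on top), overhanging the housing's front wall by 1 mm. At the start snapped on its housing, underside 40 mm up. In some starts one of the three is absent.
- cover_1_edge (a point): Middle of the lower edge of cover_1 at its notch end (cover frame x = -44 mm, z = 0).
- housing_2: Grey plastic sensor housing, fixed to the worktop: open-topped box 53 mm wide (y) and 40 mm high to the rim on which the cover rests; origin midway under the cover at worktop level. x runs from the notch end (outer face at x = -43 mm, towards the robot) to the back end, where the back wall at x = 45.5 to 49.5 mm rises to 46 mm. If its cover is absent it is already open and needs nothing.
- notch_2 (a point): Centre of the pry notch of housing_2: a slot 30 mm wide and 7 mm high (33 to 40 mm above the worktop) in the outer face of the front wall (6 mm thick), directly under the cover's edge; hollow behind the wall. The blade goes in along the housing's +x.
- cover_2: Yellow flat snap-fit cover of housing_2, a plate 88 (x) x 56 (y) x 8 mm thick, 60 g; origin at the centre of its underside, z up, -x the notch end (black dash on top), overhanging the housing's front wall by 1 mm. At the start snapped on its housing, underside 40 mm up. In some starts one of the three is absent.
- cover_2_edge (a point): Middle of the lower edge of cover_2 at its notch end (cover frame x = -44 mm, z = 0).
- housing_3: Grey plastic sensor housing, fixed to the worktop: open-topped box 53 mm wide (y) and 40 mm high to the rim on which the cover rests; origin midway under the cover at worktop level. x runs from the notch end (outer face at x = -43 mm, towards the robot) to the back end, where the back wall at x = 45.5 to 49.5 mm rises to 46 mm. If its cover is absent it is already open and needs nothing.
- notch_3 (a point): Centre of the pry notch of housing_3: a slot 30 mm wide and 7 mm high (33 to 40 mm above the worktop) in the outer face of the front wall (6 mm thick), directly under the cover's edge; hollow behind the wall. The blade goes in along the housing's +x.
- cover_3: Yellow flat snap-fit cover of housing_3, a plate 88 (x) x 56 (y) x 8 mm thick, 60 g; origin at the centre of its underside, z up, -x the notch end (black dash on top), overhanging the housing's front wall by 1 mm. At the start snapped on its housing, underside 40 mm up. In some starts one of the three is absent.
- cover_3_edge (a point): Middle of the lower edge of cover_3 at its notch end (cover frame x = -44 mm, z = 0).
- cork_pad: Cork pad, fixed, 130 (x) x 100 (y) x 4 mm thick, for the pile of covers; origin at the centre of its underside.
- tool_mat: Green rubber tool mat, fixed, 90 (x) x 200 (y) x 3 mm thick; origin at the centre of its underside. Behind it stand a bench supply (front at x = 0.58 m) and, between it and housing_1, a soldering iron upright in its stand, about 0.2 m tall, near x = 0.60, y = 0.25 m: swing past it high or near the robot.
- spatula: Flat lab spatula, 162 mm long, 40 g, lying on the tool mat at the start. Its length is its y axis, origin mid-length on its underside: wooden handle 12 mm wide and 12 mm high from y = +3 to +81 mm, flat blade 16 mm wide and 2 mm thick (z = 5 to 7 mm) from y = +5 to the tip at y = -81 mm.
- blade_tip (a point): End of the spatula's blade, middle of its width and thickness (spatula frame y = -81, z = 6 mm).
- sample_jar_1: Sample jar with a pale lid, 51 mm wide, 60 mm tall; a bystander; origin at the centre of its underside.
- weight_50: Brass weight, 18 mm wide, 36 mm tall; a bystander; origin at the centre of its underside.
- bung: Red-brown rubber bung, 27 mm wide, 26 mm tall; a bystander; origin at the centre of its underside.
- marker_blue: Marker pen with blue cap, 118 mm long along its y, 18 mm high; a bystander; origin at the centre of its underside.
- marker_green: Marker pen with green cap, 118 mm long along its y, 18 mm high; a bystander; origin at the centre of its underside.
- timer: White bench timer, 54 x 68 x 19 mm; a bystander; origin at the centre of its underside.
- notebook: Blue notebook, 148 x 104 x 13 mm; a bystander; origin at the centre of its underside.

How it is judged:
By the outcome, as a careful person would: the job done as asked, in the order asked, and still so for the second after the job is handed in, with the robot touching nothing.
Of cover_1, cover_2, cover_3 only 2 to 3 are there at a start; the rules pass over those that are not, and their reading is None.
At some moment in a run one of spatula may be knocked a few centimetres aside while the robot is not near it.
Once in a run the grip may slacken for a moment while it holds something.
It also fails if it takes over 210 s, if anything falls off the work surface, if the arm or the gripper's body presses on something with over 40 N, if the wrist force passes 120 N, or if a joint passes its speed limit or range.

## Working session

There is one attempt and no reset: what is moved stays moved. The work goes in short steps, Python scripts to look and compute and a tool call to move; the robot and the scene stay as the last step left them, time stands still between calls to the robot, and variables do not carry over. Pictures are saved under pics/ and viewed, at most 14 in all, crops included, and the job is handed in when it is done.

```bash
ls; mkdir -p pics; python3 - <<'E'
from station import ctrl
import cv2
for n in("top","scene"):
    cv2.imwrite(f"pics/{n}0.png",ctrl.get_image(n)[:,:,::-1]); print(n,ctrl.camera_params(n))
print(ctrl.camera_params("wrist")); print(ctrl.get_obs())
E
```

```text
pics
station.py
top {'fx': 466.6432223789743, 'fy': 466.6432223789743, 'cx': 320.8181090653289, 'cy': 236.27004382899926, 'T': array([[-0.01102697, -0.99402753,  0.10857102,  0.41748458],
       [-0.99979975,  0.01277352,  0.01540431, -0.06699273],
       [-0.01669915, -0.10837942, -0.99396934,  1.21953237],
       [ 0.        ,  0.        ,  0.        ,  1.        ]])}
scene {'fx': 471.2981580850464, 'fy': 471.2981580850464, 'cx': 313.1161499849417, 'cy': 241.10495464320232, 'T': array([[ 0.50743975, -0.65007515,  0.56560339, -0.22412722],
       [-0.86166971, -0.38700277,  0.32825931, -0.51267767],
       [ 0.00549686, -0.65393513, -0.75653065,  1.1079562 ],
       [ 0.        ,  0.        ,  0.        ,  1.        ]])}
{'fx': 405.6746500519583, 'fy': 405.6746500519583, 'cx': 314.22954871068555, 'cy': 225.26800109758258, 'tool_from_camera': array([[ 1.07326333e-05, -9.65667457e-01, -2.59781373e-01,
         6.61375223e-02],
       [ 9.99999975e-01, -4.72276473e-05,  2.16870188e-04,
         5.32706021e-04],
       [-2.21693346e-04, -2.59781369e-01,  9.65667433e-01,
        -1.41814392e-01],
       [ 0.00000000e+00,  0.00000000e+00,  0.00000000e+00,
         1.00000000e+00]])}
{'t': 0.1, 'q': array([ 9.95011336e-01,  5.32901034e-02,  1.61413072e+00,  2.09557249e-05,
        1.47601659e+00, -1.19001531e-01]), 'dq': array([-0.00061207,  0.00036977, -0.00550318,  0.00122182, -0.00252229,
        0.00066583]), 'effort': array([ 7.04856120e-04, -3.94903636e+01, -3.71363854e+01, -1.05410529e-04,
        3.85225634e-03,  5.29403039e-06]), 'tool_pos': array([0.27535501, 0.56045496, 0.23020194]), 'tool_rot': array([-7.11148271e-01, -3.05937841e+00,  2.71292652e-03]), 'contact_force': array([-0.22351715,  0.26888243,  0.0671501 ]), 'wrist_torque': array([0.0214837 , 0.02675631, 0.03142469]), 'grip_force': 0.0, 'opening': 0.08530743090348991}
```

View pics/top0.png

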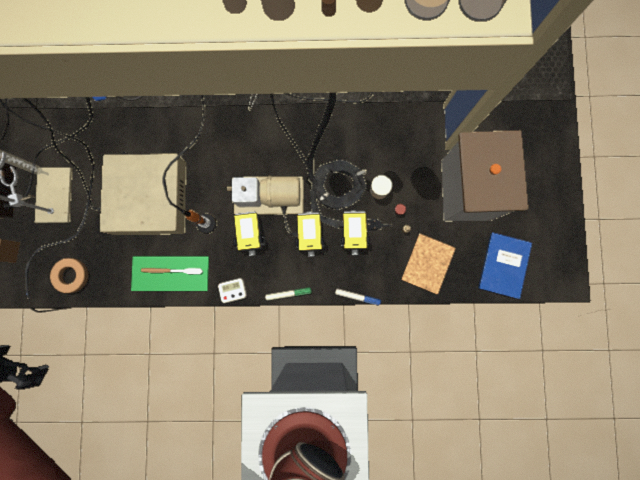

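View pics/scene0.png

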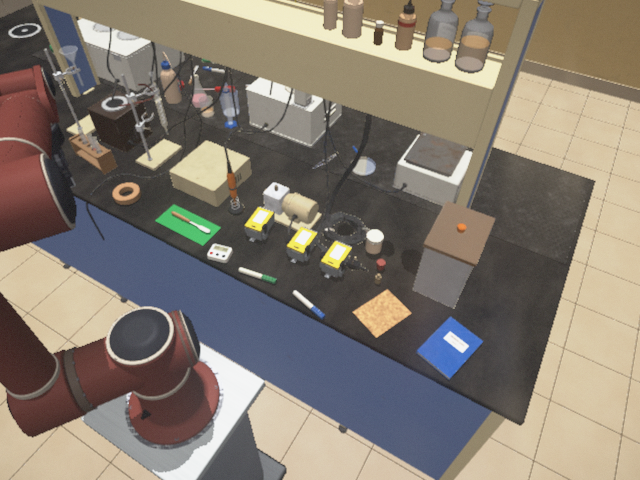

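The top view shows three yellow covers at about (247,232), (310,232) and (354,230). The spatula is on the green mat at (171,271) with its tip at (202,271), and the cork pad is at (428,263). The robot base is at the bottom of the picture.

```bash
cat > h.py <<'E'
import numpy as np, cv2
from scipy.spatial.transform import Rotation as R
from station import ctrl
def cam(name):
    p=ctrl.camera_params(name)
    if name=="wrist":
        o=ctrl.get_obs(); T=np.eye(4); T[:3,:3]=R.from_rotvec(o["tool_rot"]).as_matrix(); T[:3,3]=o["tool_pos"]
        p["T"]=T@p["tool_from_camera"]
    return p
def shot(name,fn=None):
    p=cam(name); im=ctrl.get_image(name)[:,:,::-1].copy()
    if fn: cv2.imwrite("pics/"+fn,im)
    return p,im
def world(p,uv,z):
    uv=np.atleast_2d(uv).astype(float); d=np.c_[(uv[:,0]-p["cx"])/p["fx"],(uv[:,1]-p["cy"])/p["fy"],np.ones(len(uv))]@p["T"][:3,:3].T
    o=p["T"][:3,3]; return o+d*((z-o[2])/d[:,2])[:,None]
def pix(p,X):
    X=np.atleast_2d(X); c=(X-p["T"][:3,3])@p["T"][:3,:3]; return np.c_[p["fx"]*c[:,0]/c[:,2]+p["cx"],p["fy"]*c[:,1]/c[:,2]+p["cy"]]
def blobs(p,im,lo,hi,z,amin=60,roi=None):
    m=cv2.inRange(cv2.cvtColor(im,cv2.COLOR_BGR2HSV),np.array(lo),np.array(hi))
    if roi: k=np.zeros_like(m); a,b,c,d=roi; k[b:d,a:c]=1; m*=k
    m=cv2.morphologyEx(m,cv2.MORPH_CLOSE,np.ones((5,5)))
    out=[]
    for c in cv2.findContours(m,cv2.RETR_EXTERNAL,cv2.CHAIN_APPROX_NONE)[0]:
        if cv2.contourArea(c)<amin: continue
        w=world(p,c[:,0,:],z); r=cv2.minAreaRect((w[:,:2]*1000).astype(np.float32))
        out.append((np.round(r[0],1),np.round(r[1],1),round(r[2],1),np.round(c[:,0,:].mean(0))))
    return out
def tool():
    o=ctrl.get_obs(); return o["tool_pos"],R.from_rotvec(o["tool_rot"]).as_matrix(),o
def go(target,yaw=None,Rt=None):
    """print shift in tool axes to world target; yaw = world angle of tool x with tool pointing down"""
    p,M,o=tool()
    if yaw is not None:
        c,s=np.cos(yaw),np.sin(yaw); Rt=np.array([[c,s,0],[s,-c,0],[0,0,-1]])
    print("shift",np.round(M.T@(np.array(target)-p),4), "rot",np.round(R.from_matrix(M.T@Rt).as_rotvec(),4) if Rt is not None else "")
E
python3 - <<'E'
from h import *
p,im=shot("top")
print("yellow",blobs(p,im,(20,80,120),(35,255,255),.048,roi=(200,180,400,270)))
print("green",blobs(p,im,(50,120,80),(75,255,255),.003,200,(100,240,230,310)))
print("cork",blobs(p,im,(5,60,100),(20,255,255),.004,300,(380,220,470,300)))
print("handle",blobs(p,im,(5,60,60),(25,255,255),.012,20,(130,255,210,290)))
print("blade",blobs(p,im,(0,0,170),(180,60,255),.007,20,(130,255,210,290)))
p0,M,o=tool();print(M)
E
```

```text
yellow [(array([557.8, -19.3]), array([89.5, 57.8]), 2.7, array([309., 232.])), (array([ 560.5, -134.2]), array([58.1, 86.6]), 89.3, array([355., 230.])), (array([561.9, 138.8]), array([89.3, 58. ]), 6.2, array([247., 231.])), (array([641.2,  55.7]), array([94.6, 23.3]), 89.2, array([280., 199.]))]
green [(array([459. , 348.4]), array([201. ,  88.8]), 89.3, array([170., 273.]))]
cork [(array([ 476.2, -326. ]), array([102.3, 131.7]), 67.0, array([428., 263.]))]
handle [(array([466.8, 383.6]), array([73.4, 10.4]), 89.3, array([155., 270.]))]
blade [(array([464.7, 304.2]), array([83.9, 13. ]), 89.3, array([186., 270.]))]
[[-8.97476818e-01  4.41060818e-01 -8.45481045e-04]
 [ 4.41061597e-01  8.97475832e-01 -1.34117499e-03]
 [ 1.67259064e-04 -1.57658269e-03 -9.99998743e-01]]
```

```bash
python3 - <<'E'
from h import *
go((.466,.36,.2),yaw=np.radians(89.5))
E
```

```text
shift [-0.2595 -0.0958  0.0304] rot [-1.5000e-03  7.0000e-04  1.1227e+00]
```
Can I give rows: each row final pose repeated? "each row is the pose to reach...; tool goes at most 0.0417 ... what a row doesn't reach only later rows make up". So repeat the final target row 10 times.

The rows are not in the units I measure in: shifts go in units of 50 mm and turns go in units of 0.25 rad. I convert before sending: -0.26 m is -5.2, -0.096 m is -1.92, 1.123 rad is 4.492.

Call:
{"fn": "hand_motion", "kwargs": {
  "plan": [
    [[0.085,-5.2,-1.92,0.6,0,0,4.492],[0.085,-5.2,-1.92,0.6,0,0,4.492],[0.085,-5.2,-1.92,0.6,0,0,4.492],[0.085,-5.2,-1.92,0.6,0,0,4.492],[0.085,-5.2,-1.92,0.6,0,0,4.492],[0.085,-5.2,-1.92,0.6,0,0,4.492],[0.085,-5.2,-1.92,0.6,0,0,4.492],[0.085,-5.2,-1.92,0.6,0,0,4.492],[0.085,-5.2,-1.92,0.6,0,0,4.492],[0.085,-5.2,-1.92,0.6,0,0,4.492],[0.085,-5.2,-1.92,0.6,0,0,4.492],[0.085,-5.2,-1.92,0.6,0,0,4.492],[0.085,-5.2,-1.92,0.6,0,0,4.492]]
  ]
}}

```text
t: 1.23
tool_pos: [0.4663, 0.3604, 0.2013]
tool_rot: [-2.229, -2.214, 0.0]
contact_force: [1.0, -0.3, -0.5]
opening: 0.085
grip_force: 0.0
```

```bash
python3 - <<'E'
from h import *
p,im=shot("wrist","w1.png")
print("handle",blobs(p,im,(5,60,60),(25,255,255),.015,100))
print("blade",blobs(p,im,(0,0,170),(180,60,255),.010,100))
E
```

```text
handle [(array([465.7, 385.7]), array([74.9, 10.5]), 89.4, array([313., 168.])), (array([568.5, 396.3]), array([ 31.9, 223.1]), 0.2, array([445., 146.])), (array([380.1, 432.4]), array([  9.8, 153.5]), 0.2, array([198.,  96.]))]
blade [(array([694.9,  78.4]), array([22.6, 22.8]), 89.6, array([539., 473.])), (array([730.1,  83.7]), array([10.4, 46.8]), 33.0, array([578., 466.])), (array([410.9, 188.2]), array([55.3, 68.4]), 13.3, array([258., 375.])), (array([352.3, 191.8]), array([106.2,  44.4]), 89.7, array([203., 371.])), (array([462.3, 304.6]), array([83.1, 16.9]), 89.8, array([311., 259.])), (array([669.2, 394.8]), array([228.4, 167.8]), 90.0, array([551., 146.])), (array([280.4, 393. ]), array([235.9, 187.9]), 89.6, array([ 88., 130.]))]
```

View pics/w1.png

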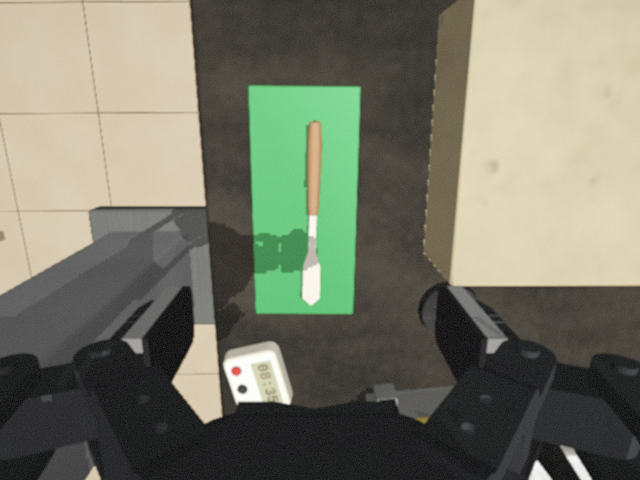

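The wrist view shows the spatula's handle from (316,122) to (313,215) and its blade tip at about (311,303). It lies straight on the mat.

```bash
python3 - <<'E'
from h import *
p=cam("wrist")
w=world(p,[(315.5,124),(313,213)],.013); b=world(p,[(312.5,217),(311,303)],.010); print(w,b)
d=w[0]-b[1]; a=np.arctan2(d[1],d[0]); print(np.degrees(a))
print(w[1]+(w[0]-w[1])*0.15)
# grasp 14mm along from origin
u=np.array([np.cos(a),np.sin(a)]); g=b[1][:2]+u*(.081+.014); print(g)
go((*g,.10),yaw=a); go((*g,.006),yaw=a)
E
```

```text
[[0.46757098 0.42079516 0.013     ]
 [0.46504301 0.34862626 0.013     ]] [[0.46457982 0.34444517 0.01      ]
 [0.46260053 0.26506237 0.01      ]]
88.17193803807211
[0.46542221 0.35945159 0.013     ]
[0.46563106 0.36001402]
shift [-0.0004 -0.0007  0.1013] rot [-0.     0.     0.025]
shift [-0.0004 -0.0007  0.1953] rot [-0.     0.     0.025]
```

To row units: 0.04 m is 0.8, 0.196 m is 3.92, 0.025 rad is 0.1.

Call:
{"fn": "hand_motion", "kwargs": {
  "plan": [
    [[0.045,0.08,-0.02,0.8,0,0,0.1],[0.045,0.08,-0.02,1.6,0,0,0.1],[0.045,0.08,-0.02,2.4,0,0,0.1],[0.045,0.08,-0.02,3.2,0,0,0.1],[0.045,0.08,-0.02,3.6,0,0,0.1],[0.045,0.08,-0.02,3.8,0,0,0.1],[0.045,0.08,-0.02,3.92,0,0,0.1],[0.045,0.08,-0.02,3.92,0,0,0.1],[0.0,0.08,-0.02,3.92,0,0,0.1],[0.0,0.08,-0.02,3.92,0,0,0.1],[0.0,0.08,-0.02,3.92,0,0,0.1],[0.0,0.08,-0.02,3.92,0,0,0.1],[0.0,0.08,-0.02,3.92,0,0,0.1],[0.0,0.08,-0.02,3.92,0,0,0.1]]
  ],
  "grip_force": 110
}}

```text
t: 2.45
tool_pos: [0.4674, 0.3651, 0.0081]
tool_rot: [2.258, 2.183, 0.007]
contact_force: [-1.0, -0.1, 6.1]
opening: 0.0084
grip_force: 108.4
```

```bash
python3 - <<'E'
from h import *
shot("wrist","w2.png")
E
```

Call:
{"fn": "hand_motion", "kwargs": {
  "plan": [
    [[0,0,0,-0.6,0,0,0],[0,0,0,-1.2,0,0,0],[0,0,0,-2,0,0,0],[0,0,0,-2.6,0,0,0],[0,0,0,-2.6,0,0,0]]
  ]
}}

```text
t: 2.92
tool_pos: [0.4702, 0.3668, 0.1452]
tool_rot: [2.256, 2.181, 0.024]
contact_force: [1.6, 1.4, 0.9]
opening: 0.0079
grip_force: 108.1
```

```bash
python3 - <<'E'
from h import *
p,im=shot("wrist","w3.png")
a=cv2.imread("pics/w2.png")
cv2.imwrite("pics/w23.png",np.hstack([a[150:400,200:440],im[150:400,200:440]]))
print(pix(p,tool()[0]+tool()[1]@np.array([[-.1,0,-.001]]).T[:,0]))
E
```

```text
[[311.63393647 501.1399142 ]]
```

View pics/w23.png

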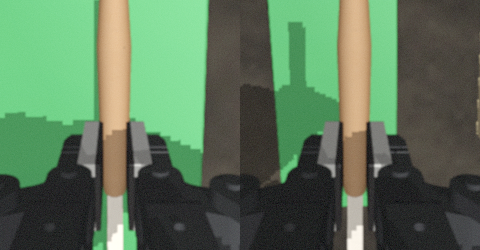

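```bash
python3 - <<'E'
from h import *
p,im=shot("scene")
for b in blobs(p,im,(20,100,120),(35,255,255),.048,60,(230,190,370,290)): print(b)
def pre(x,y,deg,back,z):
    a=np.radians(deg); go((x-back*np.cos(a),y-back*np.sin(a),z),yaw=a+np.pi)
pre(.562,.139,6.2,.168,.1)
E
```

```text
(array([ 557.5, -134.7]), array([91.7, 58.7]), 0.5, array([336., 255.]))
(array([555.3, -19. ]), array([91.4, 59.4]), 2.3, array([301., 240.]))
(array([560. , 138.8]), array([90.5, 59.8]), 6.3, array([259., 219.]))
shift [-0.2464 -0.0639  0.0373] rot [ 0.0059  0.0018 -1.7129]
```

Call:
{"fn": "hand_motion", "kwargs": {
  "plan": [
    [[0,-4.92,-1.28,0.74,0.024,0.008,-6.852],[0,-4.92,-1.28,0.74,0.024,0.008,-6.852],[0,-4.92,-1.28,0.74,0.024,0.008,-6.852],[0,-4.92,-1.28,0.74,0.024,0.008,-6.852],[0,-4.92,-1.28,0.74,0.024,0.008,-6.852],[0,-4.92,-1.28,0.74,0.024,0.008,-6.852],[0,-4.92,-1.28,0.74,0.024,0.008,-6.852],[0,-4.92,-1.28,0.74,0.024,0.008,-6.852],[0,-4.92,-1.28,0.74,0.024,0.008,-6.852],[0,-4.92,-1.28,0.74,0.024,0.008,-6.852],[0,-4.92,-1.28,0.74,0.024,0.008,-6.852],[0,-4.92,-1.28,0.74,0.024,0.008,-6.852],[0,-4.92,-1.28,0.74,0.024,0.008,-6.852],[0,-4.92,-1.28,0.74,0.024,0.008,-6.852],[0,-4.92,-1.28,0.74,0.024,0.008,-6.852],[0,-4.92,-1.28,0.74,0.024,0.008,-6.852],[0,-4.92,-1.28,0.74,0.024,0.008,-6.852],[0,-4.92,-1.28,0.74,0.024,0.008,-6.852]]
  ]
}}

```text
t: 4.52
tool_pos: [0.393, 0.1204, 0.0978]
tool_rot: [0.167, -3.131, 0.004]
contact_force: [-1.1, -0.1, -1.2]
opening: 0.0083
grip_force: 108.2
```

```bash
cat >> h.py <<'E'
H={1:(.561,.139,6.2),2:(.557,-.019,2.5),3:(.5595,-.1345,0.)}
def pre(n,back,z):
    x,y,deg=H[n]; a=np.radians(deg); go((x-back*np.cos(a),y-back*np.sin(a),z),yaw=a+np.pi)
E
python3 - <<'E'
from h import *
pre(1,.168,.1);pre(1,.168,.036)
p,im=shot("scene"); q,it=shot("top")
x,M,o=tool()
for c in (p,q): print(np.round(pix(c,[x+M@np.array([-.1,0,-.001]),x,x+M@np.array([.06,0,0.])])))
cv2.imwrite("pics/s4.png",np.hstack([cv2.resize(im[160:280,180:330],None,fx=2.6,fy=4.3,interpolation=3)[:, :],cv2.resize(it[190:310,190:330],None,fx=2.8,fy=4.3,interpolation=3)]))
E
```

```text
shift [-0.001   0.0004 -0.0022] rot [-0.0021 -0.0061 -0.0017]
shift [-0.0014  0.0005  0.0618] rot [-0.0021 -0.0061 -0.0017]
[[246. 222.]
 [228. 246.]
 [217. 261.]]
[[246. 257.]
 [250. 298.]
 [253. 324.]]
```

View pics/s4.png

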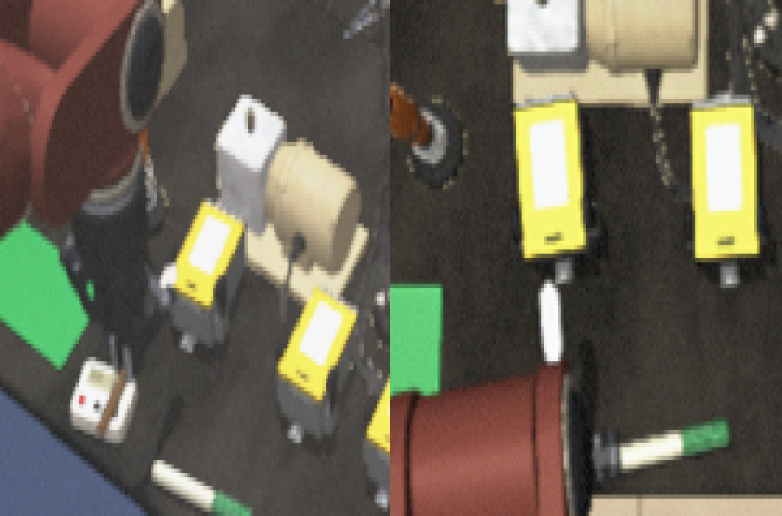

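The top crop puts the blade tip at original pixel (246,256), and the scene crop puts it at (245,222). Both match the prediction within 1.5 px, and the blade points straight at housing_1's notch.

Call:
{"fn": "hand_motion", "kwargs": {
  "plan": [
    [[0,-0.02,0,0.6,0,-0.024,0],[0,-0.02,0,1.1,0,-0.024,0],[0,-0.02,0,1.24,0,-0.024,0],[0,-0.02,0,1.24,0,-0.024,0],[0,-0.2,0,1.24,0,-0.024,0],[0,-0.36,0,1.24,0,-0.024,0],[0,-0.48,0,1.24,0,-0.024,0],[0,-0.54,0,1.24,0,-0.024,0],[0,-0.54,0,1.24,0,-0.024,0]]
  ]
}}

```text
t: 5.37
tool_pos: [0.4213, 0.1233, 0.0372]
tool_rot: [-0.17, 3.134, -0.003]
contact_force: [-0.4, 0.1, -0.7]
opening: 0.0083
grip_force: 108.8
```

```bash
python3 - <<'E'
from h import *
pre(1,.128,.0355)
E
```

```text
shift [-0.0126  0.0005  0.0018] rot [-0.0021  0.0026 -0.0001]
```

Call:
{"fn": "hand_motion", "kwargs": {
  "plan": [
    [[0,0,0,0.03,0,0,0],[0,-0.08,0,0.03,0,0,0],[0,-0.16,0,0.03,0,0,0],[0,-0.24,0,0.03,0,0,0],[0,-0.26,0,0.03,0,0,0],[0,-0.26,0,0.03,0,0,0]]
  ]
}}

```text
t: 5.87
tool_pos: [0.4333, 0.1246, 0.0348]
tool_rot: [-0.17, 3.136, -0.003]
contact_force: [0.4, 0.2, -0.6]
opening: 0.0083
grip_force: 108.9
```

```bash
python3 - <<'E'
from h import *
pre(1,.128,.0355)
p,im=shot("scene"); q,it=shot("top")
cv2.imwrite("pics/s5.png",np.hstack([cv2.resize(im[180:260,210:310],None,fx=4,fy=6,interpolation=3),cv2.resize(it[200:280,215:300],None,fx=4.7,fy=6,interpolation=3)]))
E
```

```text
shift [-0.0006  0.0006 -0.0007] rot [-0.0021  0.001  -0.    ]
```

View pics/s5.png

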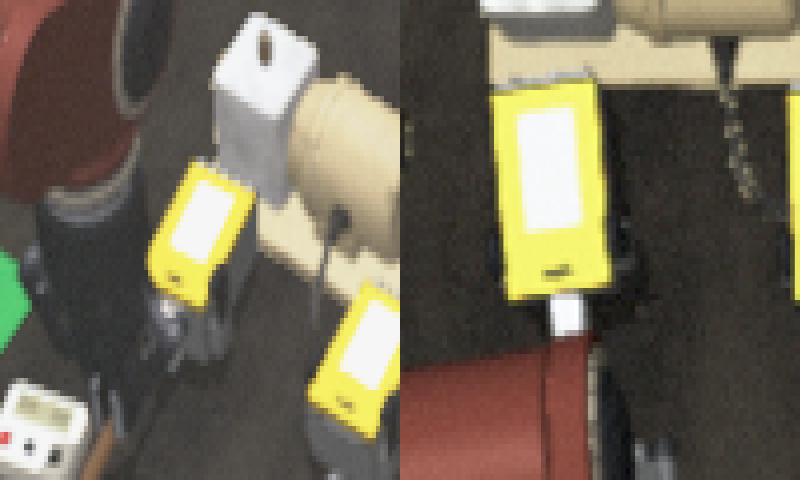

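The blade at about (565,315) in the crop disappears under the cover at the notch, with no contact force. Next I lift.

Call:
{"fn": "hand_motion", "kwargs": {
  "plan": [
    [[0,0,0,-0.06,0,0,0],[0,0,0,-0.12,0,0,0],[0,0,0,-0.16,0,0,0],[0,0,0,-0.16,0,0,0]]
  ],
  "grip_force": 120
}}

```text
t: 6.3
tool_pos: [0.4322, 0.1245, 0.0424]
tool_rot: [0.17, -3.137, 0.003]
contact_force: [2.1, -0.6, -5.4]
opening: 0.0074
grip_force: 121.4
```

Call:
{"fn": "hand_motion", "kwargs": {
  "plan": [
    [[0,0,0,-0.04,0,0,0],[0,0,0,-0.08,0,0,0],[0,0,0,-0.12,0,0,0],[0,0,0,-0.14,0,0,0],[0,0,0,-0.14,0,0,0]]
  ]
}}

```text
t: 6.72
tool_pos: [0.4329, 0.1246, 0.0501]
tool_rot: [-0.17, 3.136, -0.003]
contact_force: [-2.0, 0.2, -1.4]
opening: 0.0078
grip_force: 121.9
```

```bash
python3 - <<'E'
from h import *
p,im=shot("scene"); q,it=shot("top")
cv2.imwrite("pics/s6.png",np.hstack([cv2.resize(im[180:260,210:310],None,fx=4,fy=6,interpolation=3),cv2.resize(it[200:280,215:300],None,fx=4.7,fy=6,interpolation=3)]))
E
```

```text
(no output)
```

View pics/s6.png

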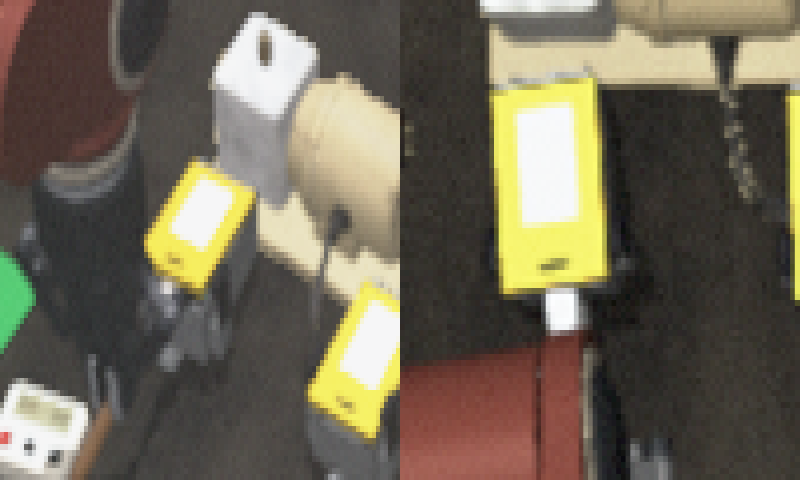

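The cover's notch end has visibly risen; its front edge moved up in both crops, and the force peaked at 5.4 N and then dropped. I lower slightly and withdraw, and check that it stays up.

To row units: -0.055 m is -1.1, 0.05 m is 1.

Call:
{"fn": "hand_motion", "kwargs": {
  "plan": [
    [[0,0,0,0.08,0,0,0],[0,0,0,0.12,0,0,0],[0,0,0,0.12,0,0,0],[0,0.3,0,0.12,0,0,0],[0,0.7,0,0.12,0,0,0],[0,1,0,0,0,0,0],[0,1,0,-0.6,0,0,0],[0,1,0,-1.1,0,0,0],[0,1,0,-1.1,0,0,0]]
  ]
}}

```text
t: 7.57
tool_pos: [0.3869, 0.1198, 0.1105]
tool_rot: [-0.169, 3.125, -0.002]
contact_force: [0.1, 0.1, 0.1]
opening: 0.0076
grip_force: 122.2
```

```bash
python3 - <<'E'
from h import *
p,im=shot("scene"); q,it=shot("top")
for b in blobs(p,im,(20,100,120),(35,255,255),.048,60,(230,190,370,290)): print(b)
for b in blobs(q,it,(20,80,120),(35,255,255),.048,60,(200,205,400,270)): print(b)
x,M,o=tool()
for c in (p,q): print(np.round(pix(c,[x+M@np.array([-.1,0,-.001])]),1))
cv2.imwrite("pics/s7.png",np.hstack([cv2.resize(im[180:260,210:310],None,fx=4,fy=6,interpolation=3),cv2.resize(it[200:280,215:300],None,fx=4.7,fy=6,interpolation=3)]))
pre(2,.168,.1)
E
```

```text
(array([ 558.1, -134.5]), array([90.6, 59.7]), 0.5, array([336., 255.]))
(array([555.5, -19. ]), array([91.2, 59.4]), 2.3, array([302., 240.]))
(array([564.9, 142.9]), array([84. , 61.2]), 2.3, array([259., 217.]))
(array([557.8, -19.3]), array([89.5, 58. ]), 2.8, array([309., 232.]))
(array([ 560.1, -134.9]), array([89.2, 57.9]), 1.3, array([355., 230.]))
(array([562.6, 140.1]), array([88.2, 58.4]), 4.6, array([246., 231.]))
[[244.1 222.2]]
[[245.8 260.1]]
shift [ 0.0111 -0.1454  0.0065] rot [-0.0019  0.0051  0.0646]
```

View pics/s7.png

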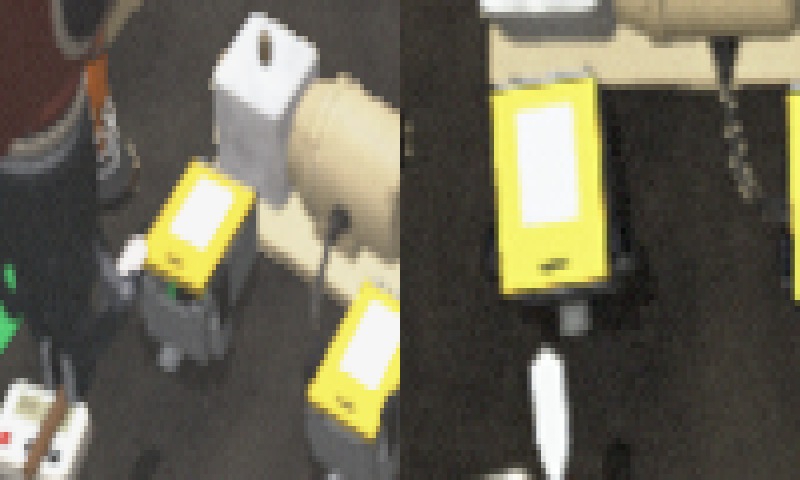

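Cover_1 stays raised in both crops with the blade withdrawn. On to housing_2, where I measure the tip again.

To row units: -0.145 m is -2.9, -0.12 m is -2.4, 0.065 rad is 0.26.

Call:
{"fn": "hand_motion", "kwargs": {
  "plan": [
    [[0,0.22,-0.8,0.12,0,0.02,0.26],[0,0.22,-1.6,0.12,0,0.02,0.26],[0,0.22,-2.4,0.12,0,0.02,0.26],[0,0.22,-2.9,0.12,0,0.02,0.26],[0,0.22,-2.9,0.12,0,0.02,0.26],[0,0.22,-2.9,0.12,0,0.02,0.26]]
  ]
}}

```text
t: 8.17
tool_pos: [0.3871, -0.0269, 0.0977]
tool_rot: [0.063, -3.135, 0.002]
contact_force: [-0.7, 0.2, -0.1]
opening: 0.0072
grip_force: 122.2
```

```bash
cat >> h.py <<'E'
def tip():
    x,M,o=tool(); t=x+M@np.array([-.1,0,-.001]); s=[]
    for n in ("scene","top"):
        p,im=shot(n); u,v=np.round(pix(p,[t])[0]).astype(int)
        h=cv2.cvtColor(im,cv2.COLOR_BGR2HSV); m=cv2.inRange(h,(0,0,150),(180,70,255))[v-16:v+22,u-16:u+16]
        k,l,st,c=cv2.connectedComponentsWithStats(m); 
        d0=pix(p,[t+M@np.array([-.05,0,0]),t]); d=d0[0]-d0[1]; d/=np.linalg.norm(d)
        best=max(range(1,k),key=lambda i:st[i,4]); ys,xs=np.nonzero(l==best); P=np.c_[xs+u-16,ys+v-16]
        e=P[np.argsort(P@d)[-3:]].mean(0)+.5*d; s.append((p,e)); print(n,"pred",pix(p,[t])[0].round(1),"tip",e.round(1),"area",len(P))
    from scipy.optimize import least_squares
    r=least_squares(lambda X:np.r_[tuple((pix(p,[X])[0]-e) for p,e in s)],t); print("tip in tool",np.round(M.T@(r.x-x),4),"world",r.x.round(4),"res",r.fun.round(1))
E
python3 - <<'E'
from h import *
tip(); pre(2,.168,.1)
E
```

```text
scene pred [289.4 244.1] tip [304.  229.9] area 97
top pred [310.  258.3] tip [309.  256.8] area 133
tip in tool [-0.1087 -0.0146 -0.0571] world [ 0.4967 -0.037   0.1541] res [-8.9  0.6  6.1 -4.3]
shift [-0.002  -0.0009 -0.0022] rot [-0.0012 -0.006  -0.0004]
```

```bash
sed -i 's/best=max(range(1,k),key=lambda i:st\[i,4\])/best=min([i for i in range(1,k) if st[i,4]>8],key=lambda i:np.hypot(*(np.argwhere(l==i)-16).T).min())/' h.py
python3 - <<'E'
from h import *
tip()
im=shot("scene")[1];cv2.imwrite("pics/s8.png",cv2.resize(im[200:280,250:350],None,fx=6,fy=6,interpolation=3))
E
```

```text
scene pred [288.9 243.9] tip [290.  242.9] area 42
top pred [309.3 258.3] tip [308.6 256.8] area 134
tip in tool [-0.1041  0.0005 -0.0004] world [ 0.4911 -0.0205  0.0976] res [-0.5  0.   0.3 -0.2]
```

View pics/s8.png

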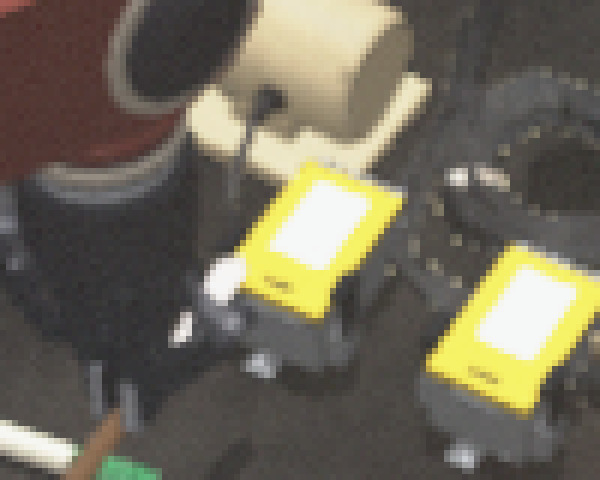

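The tip triangulates to tool (-0.104, 0, 0), so the blade is level. The crop shows it at (230,270), pointing at cover_2's notch end. I insert in two calls.

Call:
{"fn": "hand_motion", "kwargs": {
  "plan": [
    [[0,-0.02,-0.02,0.6,0,-0.024,0],[0,-0.02,-0.02,1.1,0,-0.024,0],[0,-0.02,-0.02,1.24,0,-0.024,0],[0,-0.02,-0.02,1.24,0,-0.024,0],[0,-0.2,-0.02,1.24,0,-0.024,0],[0,-0.32,-0.02,1.24,0,-0.024,0],[0,-0.36,-0.02,1.24,0,-0.024,0],[0,-0.36,-0.02,1.24,0,-0.024,0]]
  ]
}}

```text
t: 9.08
tool_pos: [0.407, -0.0265, 0.0383]
tool_rot: [-0.069, 3.137, -0.004]
contact_force: [0.2, 0.3, 0.1]
opening: 0.0076
grip_force: 122.2
```

```bash
python3 - <<'E'
from h import *
pre(2,.128,.036)
E
```

```text
shift [-0.0222  0.001   0.0024] rot [-0.0029  0.004   0.0003]
```

Call:
{"fn": "hand_motion", "kwargs": {
  "plan": [
    [[0,0,0,0.04,0,0.016,0],[0,0,0,0.04,0,0.016,0],[0,-0.1,0,0.04,0,0.016,0],[0,-0.2,0,0.04,0,0.016,0],[0,-0.3,0,0.04,0,0.016,0],[0,-0.4,0.02,0.04,0,0.016,0],[0,-0.44,0.02,0.04,0,0.016,0],[0,-0.44,0.02,0.04,0,0.016,0]]
  ]
}}

```text
t: 9.75
tool_pos: [0.4281, -0.0245, 0.035]
tool_rot: [0.068, -3.139, 0.004]
contact_force: [-0.4, -0.3, -0.8]
opening: 0.008
grip_force: 122.2
```

Call:
{"fn": "hand_motion", "kwargs": {
  "plan": [
    [[0,0,0,-0.06,0,0,0],[0,0,0,-0.12,0,0,0],[0,0,0,-0.16,0,0,0],[0,0,0,-0.16,0,0,0]]
  ],
  "grip_force": 120
}}

```text
t: 10.08
tool_pos: [0.4269, -0.0243, 0.0426]
tool_rot: [0.068, -3.138, 0.003]
contact_force: [2.0, 0.2, -5.5]
opening: 0.0077
grip_force: 121.5
```

Call:
{"fn": "hand_motion", "kwargs": {
  "plan": [
    [[0,0,0,-0.04,0,0,0],[0,0,0,-0.08,0,0,0],[0,0,0,-0.12,0,0,0],[0,0,0,-0.14,0,0,0],[0,0,0,-0.14,0,0,0]]
  ]
}}

```text
t: 10.5
tool_pos: [0.4276, -0.0245, 0.0503]
tool_rot: [0.068, -3.139, 0.004]
contact_force: [-1.7, 0.3, -2.4]
opening: 0.0071
grip_force: 121.9
```

```bash
python3 - <<'E'
from h import *
pre(2,.128,.05)
p,im=shot("scene"); q,it=shot("top")
for b in blobs(p,im,(20,100,120),(35,255,255),.048,60,(230,190,370,290)): print(b)
for b in blobs(q,it,(20,80,120),(35,255,255),.048,60,(200,205,400,270)): print(b)
E
```

```text
shift [-0.0015 -0.0001  0.0003] rot [-0.0023 -0.0019 -0.0005]
(array([ 557.6, -134.7]), array([91.6, 59.7]), 1.1, array([336., 255.]))
(array([562.2, -16.1]), array([60.1, 81.9]), 88.5, array([303., 238.]))
(array([558.4, -18.9]), array([88.5, 58.3]), 2.0, array([309., 231.]))
(array([ 560.5, -134.2]), array([58.1, 86.6]), 89.3, array([355., 230.]))
(array([563., 140.]), array([87.5, 58.2]), 4.6, array([246., 230.]))
```

Same signature as before: 5.5 N, then a release, and the blob shortened. I withdraw and move to housing_3.

Call:
{"fn": "hand_motion", "kwargs": {
  "plan": [
    [[0,0,0,0.08,0,0,0],[0,0,0,0.12,0,0,0],[0,0,0,0.12,0,0,0],[0,0.3,0,0.12,0,0,0],[0,0.7,0,0.12,0,0,0],[0,0.9,0,0,0,0,0],[0,0.9,0,-0.6,0,0,0],[0,0.9,0,-1.1,0,0,0],[0,0.9,0,-1.1,0,0,0]]
  ]
}}

```text
t: 11.35
tool_pos: [0.3864, -0.0273, 0.1108]
tool_rot: [-0.067, 3.132, -0.008]
contact_force: [0.2, -0.6, -0.3]
opening: 0.0079
grip_force: 122.2
```

```bash
python3 - <<'E'
from h import *
p,im=shot("scene")
for b in blobs(p,im,(20,100,120),(35,255,255),.048,60,(230,190,370,290)): print(b)
pre(3,.168,.1)
E
```

```text
(array([ 558.1, -134.5]), array([90.6, 59.7]), 0.5, array([336., 255.]))
(array([560.8, -16. ]), array([60.4, 84.8]), 88.5, array([302., 238.]))
shift [-0.0014 -0.1076  0.0092] rot [-0.0045  0.006   0.0431]
```

To row units: -0.108 m is -2.16, -0.08 m is -1.6, 0.043 rad is 0.172.

Call:
{"fn": "hand_motion", "kwargs": {
  "plan": [
    [[0,0,-0.8,0.2,0,0.02,0.172],[0,-0.02,-1.6,0.2,0,0.02,0.172],[0,-0.02,-2.16,0.2,0,0.02,0.172],[0,-0.02,-2.16,0.2,0,0.02,0.172],[0,-0.02,-2.16,0.2,0,0.02,0.172]]
  ]
}}

```text
t: 11.82
tool_pos: [0.3879, -0.1349, 0.0943]
tool_rot: [-0.004, -3.133, 0.002]
contact_force: [-0.3, 1.1, 0.1]
opening: 0.0077
grip_force: 122.2
```

```bash
python3 - <<'E'
from h import *
tip(); pre(3,.15,.036)
E
```

```text
scene pred [324.2 260.7] tip [325.3 259.6] area 35
top pred [356.6 257.4] tip [356.  255.8] area 91
tip in tool [-0.1045  0.0005 -0.0005] world [ 0.4924 -0.1347  0.094 ] res [-0.4  0.   0.3 -0.2]
shift [-0.0222 -0.001   0.0581] rot [-0.0011 -0.0083  0.0001]
```

Call:
{"fn": "hand_motion", "kwargs": {
  "plan": [
    [[0,0,-0.02,0.6,0,-0.024,0],[0,0,-0.02,1.1,0,-0.024,0],[0,0,-0.02,1.18,0,-0.024,0],[0,0,-0.02,1.18,0,-0.024,0],[0,-0.2,-0.02,1.18,0,-0.024,0],[0,-0.36,-0.02,1.18,0,-0.024,0],[0,-0.4,-0.02,1.18,0,-0.024,0],[0,-0.4,-0.02,1.18,0,-0.024,0]]
  ]
}}

```text
t: 12.58
tool_pos: [0.4094, -0.1355, 0.0376]
tool_rot: [-0.002, 3.14, -0.006]
contact_force: [0.6, 0.5, -0.6]
opening: 0.0076
grip_force: 122.2
```

```bash
python3 - <<'E'
from h import *
pre(3,.128,.036)
E
```

```text
shift [-0.0221  0.001   0.0016] rot [-0.0035  0.0011  0.0013]
```

The rows are not in the units I measure in: shifts go in units of 50 mm and turns go in units of 0.25 rad. I convert before sending: -0.022 m is -0.44, -0.02 m is -0.4, 0.002 rad is 0.008.

Call:
{"fn": "hand_motion", "kwargs": {
  "plan": [
    [[0,0,0,0.03,0,0.008,0],[0,0,0,0.03,0,0.008,0],[0,-0.1,0,0.03,0,0.008,0],[0,-0.2,0,0.03,0,0.008,0],[0,-0.3,0,0.03,0,0.008,0],[0,-0.4,0.02,0.03,0,0.008,0],[0,-0.44,0.02,0.03,0,0.008,0],[0,-0.44,0.02,0.03,0,0.008,0]]
  ]
}}

```text
t: 13.25
tool_pos: [0.4305, -0.1343, 0.0347]
tool_rot: [0.001, -3.139, 0.004]
contact_force: [-0.4, 0.0, -0.5]
opening: 0.0076
grip_force: 122.2
```

Call:
{"fn": "hand_motion", "kwargs": {
  "plan": [
    [[0,0,0,-0.06,0,0,0],[0,0,0,-0.12,0,0,0],[0,0,0,-0.16,0,0,0],[0,0,0,-0.16,0,0,0]]
  ],
  "grip_force": 120
}}

```text
t: 13.58
tool_pos: [0.4294, -0.134, 0.0424]
tool_rot: [0.0, -3.138, 0.003]
contact_force: [2.7, 0.1, -5.7]
opening: 0.0075
grip_force: 121.5
```

Call:
{"fn": "hand_motion", "kwargs": {
  "plan": [
    [[0,0,0,-0.04,0,0,0],[0,0,0,-0.08,0,0,0],[0,0,0,-0.12,0,0,0],[0,0,0,-0.14,0,0,0],[0,0,0,-0.14,0,0,0]]
  ]
}}

```text
t: 14.0
tool_pos: [0.4299, -0.1343, 0.0499]
tool_rot: [0.0, -3.139, 0.004]
contact_force: [-1.5, -0.2, -2.3]
opening: 0.0077
grip_force: 121.9
```

```bash
python3 - <<'E'
from h import *
p,im=shot("scene")
for b in blobs(p,im,(20,100,120),(35,255,255),.048,60,(230,190,370,290)): print(b)
E
```

```text
(array([ 563.3, -132.8]), array([59.9, 83. ]), 88.4, array([338., 253.]))
```

Call:
{"fn": "hand_motion", "kwargs": {
  "plan": [
    [[0,0,0,0.08,0,0,0],[0,0,0,0.12,0,0,0],[0,0,0,0.12,0,0,0],[0,0.3,0,0.12,0,0,0],[0,0.7,0,0.12,0,0,0],[0,0.9,0,0,0,0,0],[0,0.9,0,-0.8,0,0,0],[0,0.9,0,-1.6,0,0,0],[0,0.9,0,-2,0,0,0],[0,0.9,0,-2,0,0,0]]
  ]
}}

```text
t: 14.88
tool_pos: [0.3889, -0.136, 0.1566]
tool_rot: [-0.0, 3.133, -0.014]
contact_force: [0.7, -1.2, -0.1]
opening: 0.0077
grip_force: 122.2
```

```bash
python3 - <<'E'
from h import *
p,im=shot("scene")
for b in blobs(p,im,(20,100,120),(35,255,255),.048,60,(230,190,370,290)): print(b)
go((.466,.365,.10),yaw=np.radians(88.2))
E
```

```text
(array([ 562.5, -132.8]), array([59.9, 84.5]), 88.4, array([337., 253.]))
shift [-0.0783  0.5006  0.0507] rot [-1.5000e-03  8.4000e-03  1.6024e+00]
```

To row units: 0.501 m is 10.02, -0.078 m is -1.56, 1.602 rad is 6.408.

Call:
{"fn": "hand_motion", "kwargs": {
  "plan": [
    [[0,-1.56,10.02,0.6,0,0.032,6.408],[0,-1.56,10.02,0.6,0,0.032,6.408],[0,-1.56,10.02,0.6,0,0.032,6.408],[0,-1.56,10.02,0.6,0,0.032,6.408],[0,-1.56,10.02,0.6,0,0.032,6.408],[0,-1.56,10.02,0.6,0,0.032,6.408],[0,-1.56,10.02,0.6,0,0.032,6.408],[0,-1.56,10.02,0.6,0,0.032,6.408],[0,-1.56,10.02,0.6,0,0.032,6.408],[0,-1.56,10.02,0.6,0,0.032,6.408],[0,-1.56,10.02,0.6,0,0.032,6.408],[0,-1.56,10.02,0.6,0,0.032,6.408],[0,-1.56,10.02,0.6,0,0.032,6.408],[0,-1.56,10.02,0.6,0,0.032,6.408],[0,-1.56,10.02,0.6,0,0.032,6.408],[0,-1.56,10.02,0.6,0,0.032,6.408],[0,-1.56,10.02,0.6,0,0.032,6.408]]
  ]
}}

```text
t: 16.35
tool_pos: [0.462, 0.3665, 0.1162]
tool_rot: [-2.247, -2.185, 0.011]
contact_force: [0.4, -0.7, 0.8]
opening: 0.0073
grip_force: 122.2
```

```bash
python3 - <<'E'
from h import *
tip(); go((.466,.362,.01),yaw=np.radians(88.2))
E
```

```text
scene pred [201.3 208. ] tip [202.8 207.2] area 72
top pred [187.6 271. ] tip [189.2 271. ] area 117
tip in tool [-0.1059  0.     -0.0073] world [0.4592 0.2606 0.1234] res [-0.2 -0.   0.2 -0.1]
shift [-0.0038  0.0045  0.1072] rot [-0.0093 -0.0013  0.0012]
```

To row units: 0.108 m is 2.16, 0.106 m is 2.12, -0.009 rad is -0.036.

Call:
{"fn": "hand_motion", "kwargs": {
  "plan": [
    [[0,-0.06,0.06,0.8,-0.036,0,0],[0,-0.06,0.06,1.6,-0.036,0,0],[0,-0.06,0.06,2,-0.036,0,0],[0,-0.06,0.06,2.12,-0.036,0,0],[0,-0.06,0.06,2.16,-0.036,0,0],[0,-0.06,0.06,2.16,-0.036,0,0]]
  ],
  "grip_force": 60
}}

```text
t: 16.95
tool_pos: [0.4656, 0.3634, 0.0107]
tool_rot: [-2.256, -2.185, -0.005]
contact_force: [0.4, -0.5, 0.2]
opening: 0.0075
grip_force: 122.2
```

Call:
{"fn": "hand_motion", "kwargs": {
  "plan": [
    [[0.03,0,0,0,0,0,0],[0.03,0,0,0,0,0,0],[0.045,0,0,0,0,0,0],[0.045,0,0,0,0,0,0],[0.045,0,0,-0.4,0,0,0],[0.045,0,0,-1.2,0,0,0],[0.085,0,0,-2,0,0,0],[0.085,0,0,-2.8,0,0,0],[0.085,0,0,-3.6,0,0,0],[0.085,0,0,-3.8,0,0,0],[0.085,0,0,-3.8,0,0,0]]
  ]
}}

```text
t: 17.87
tool_pos: [0.4674, 0.3653, 0.2066]
tool_rot: [2.254, 2.186, 0.02]
contact_force: [0.0, 0.2, -0.7]
opening: 0.0849
grip_force: 0.0
```

```bash
python3 - <<'E'
from h import *
p,im=shot("wrist")
print("handle",blobs(p,im,(5,60,60),(25,255,255),.015,100,(220,80,400,320)))
print("blade",blobs(p,im,(0,0,170),(180,60,255),.010,100,(220,80,400,320)))
print("mat",blobs(p,im,(50,120,80),(75,255,255),.003,1000))
go((.49,.134,.2),yaw=np.radians(186.))
E
```

```text
handle [(array([465.8, 384.2]), array([75.3, 10.6]), 88.3, array([310., 176.]))]
blade [(array([464.2, 303.9]), array([82.8, 16.3]), 88.4, array([311., 266.]))]
mat [(array([456.4, 324.3]), array([145.9,  88.8]), 89.5, array([296., 249.]))]
shift [-0.2295  0.0312  0.0018] rot [ 8.2000e-03  5.0000e-04 -1.7063e+00]
```

Call:
{"fn": "hand_motion", "kwargs": {
  "plan": [
    [[0.085,-4.6,0.4,0,0.032,0,-6.824],[0.085,-4.6,0.4,0,0.032,0,-6.824],[0.085,-4.6,0.4,0,0.032,0,-6.824],[0.085,-4.6,0.4,0,0.032,0,-6.824],[0.085,-4.6,0.4,0,0.032,0,-6.824],[0.085,-4.6,0.4,0,0.032,0,-6.824],[0.085,-4.6,0.4,0,0.032,0,-6.824],[0.085,-4.6,0.4,0,0.032,0,-6.824],[0.085,-4.6,0.4,0,0.032,0,-6.824],[0.085,-4.6,0.4,0,0.032,0,-6.824],[0.085,-4.6,0.4,0,0.032,0,-6.824],[0.085,-4.6,0.4,0,0.032,0,-6.824],[0.085,-4.6,0.4,0,0.032,0,-6.824],[0.085,-4.6,0.4,0,0.032,0,-6.824],[0.085,-4.6,0.4,0,0.032,0,-6.824],[0.085,-4.6,0.4,0,0.032,0,-6.824]]
  ]
}}

```text
t: 19.25
tool_pos: [0.4766, 0.133, 0.1972]
tool_rot: [0.16, -3.13, 0.004]
contact_force: [0.5, 0.1, -0.3]
opening: 0.0851
grip_force: 0.0
```

```bash
python3 - <<'E'
from h import *
p,im=shot("wrist","w9.png")
b=blobs(p,im,(20,80,120),(35,255,255),.05,500); print(b)
E
```

```text
[(array([561. , 140.3]), array([84.7, 58.5]), 5.4, array([312., 314.])), (array([556.2, -19.1]), array([84.9, 59.6]), 6.3, array([102., 286.]))]
```

View pics/w9.png

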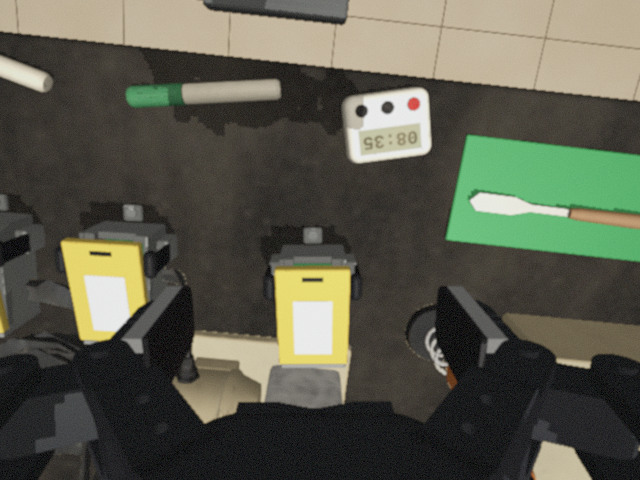

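The wrist view shows cover_1 with its front corners at (275,268) and (351,268) and its rear corners at (280,364) and (349,364). The front looks wider, so it is tilted and raised towards the robot. Cover_2 is likewise at (62–145, 240–340). The spatula lies on the mat. I fit the box silhouette for precise poses.

```bash
cat >> h.py <<'E'
from scipy.optimize import minimize
def corners(x,y,yaw,h,z0=.04):
    t=np.arcsin(h/.088); B=np.array([[i,j,k] for i in(-.044,.044) for j in(-.028,.028) for k in(0,.008)])
    return R.from_euler("zy",[yaw,t]).apply(B)+[x,y,z0+h/2]
def fit(views,guess,z0=.04,fixh=None):
    x0,y0,a0=guess; ms=[]
    for p,im in views:
        m=cv2.inRange(cv2.cvtColor(im,cv2.COLOR_BGR2HSV),(18,90,70),(36,255,255))
        hull=cv2.convexHull(np.float32(pix(p,corners(x0,y0,np.radians(a0),.008,z0)))).astype(np.int32)
        k=cv2.dilate(cv2.fillConvexPoly(np.zeros_like(m),hull,255),np.ones((13,13))); m&=k
        c=cv2.findContours(m,cv2.RETR_EXTERNAL,cv2.CHAIN_APPROX_NONE)[0]; c=max(c,key=cv2.contourArea)
        ms.append((p,cv2.drawContours(np.zeros_like(m),[c],-1,255,-1)))
    def cost(v):
        v=np.array(v)/1000; h=v[3] if fixh is None else fixh; s=0
        for p,m in ms:
            hull=cv2.convexHull(np.float32(pix(p,corners(v[0],v[1],v[2]*10,h,z0))))
            g=cv2.fillConvexPoly(np.zeros_like(m),np.round(hull*16).astype(np.int32),255,cv2.LINE_AA,4)
            s+=cv2.absdiff(g,m).sum()/255/ (np.sqrt((m>0).sum()))
        return s
    v0=np.array([x0*1000,y0*1000,np.radians(a0)*100,8.]); S=np.vstack([v0]+[v0+d for d in np.diag([4,4,5,4.])])
    r=minimize(cost,v0,method="Nelder-Mead",options=dict(initial_simplex=S,xatol=.02,fatol=.01,maxiter=600))
    v=r.x; print("x,y mm",v[:2].round(1),"yaw",np.degrees(v[2]/100).round(2),"h",v[3].round(1),"cost",round(r.fun,2)); return v
E
python3 - <<'E'
from h import *
w=shot("wrist");t=shot("top")
for n in (1,2):
    fit([w],H[n]); fit([t],H[n])
fit([t],H[3])
E
```

```text
x,y mm [558.6 140.6] yaw 6.41 h 18.9 cost 1.79
x,y mm [561.2 137. ] yaw 7.89 h 27.1 cost 22.51
x,y mm [555.5 -17.2] yaw 1.31 h 16.5 cost 49.81
x,y mm [556.4 -19.1] yaw 2.32 h 26.2 cost 1.19
x,y mm [ 558.5 -134.3] yaw -0.48 h 26.9 cost 0.99
```

```bash
python3 - <<'E'
from h import *
s=shot("scene");t=shot("top")
for n in (2,3):
    fit([s],H[n]); fit([s,t],H[n])
p,im=s; cv2.imwrite("pics/s10.png",cv2.resize(im[190:290,230:370],None,fx=5.7,fy=5.7,interpolation=3))
E
```

```text
x,y mm [556.  -18.8] yaw 3.98 h 19.6 cost 1.83
x,y mm [556.6 -19.1] yaw 2.88 h 19.0 cost 3.32
x,y mm [ 557.8 -134.6] yaw 1.43 h 18.3 cost 1.65
x,y mm [ 559.  -134.6] yaw 0.22 h 17.6 cost 3.19
```

View pics/s10.png

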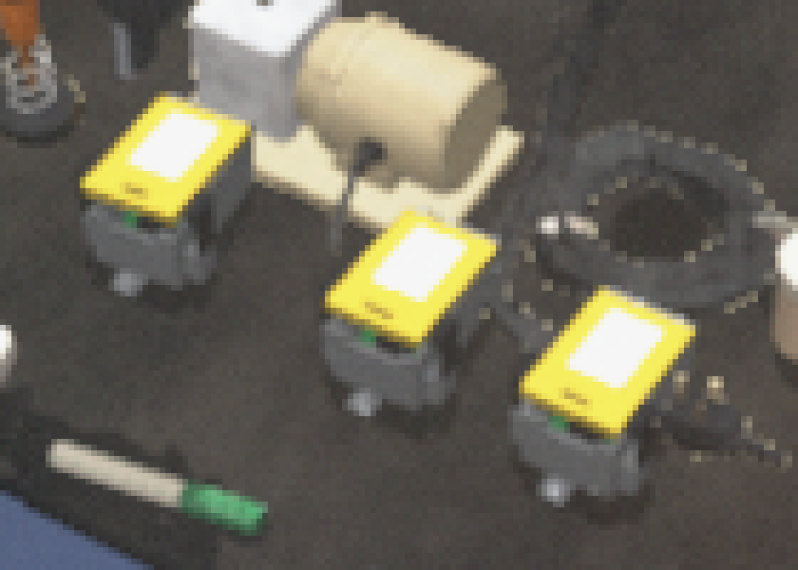

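The crop confirms all three covers are raised at the notch ends (about 12°), with the slots visible under them. Now I grasp cover_1 with the tool matched to its tilt.

```bash
cat >> h.py <<'E'
def grasp(x,y,deg,h,up=0.,gx=.010):
    C=R.from_euler("zy",[np.radians(deg),np.arcsin(h/.088)]).as_matrix(); c=np.array([x,y,.04+h/2])
    go(c+C@np.array([gx,0,-.003+up]),Rt=C@np.diag([-1.,1,-1]))
E
python3 - <<'E'
from h import *
grasp(.5595,.1405,6.3,.0187,.06); grasp(.5595,.1405,6.3,.0187)
E
```

```text
shift [-0.1045 -0.002   0.0959] rot [-0.0251  0.2083 -0.0072]
shift [-0.0921 -0.0006  0.1545] rot [-0.0251  0.2083 -0.0072]
```

Call:
{"fn": "hand_motion", "kwargs": {
  "plan": [
    [[0.085,-1.2,-0.04,0,-0.1,0.4,-0.028],[0.085,-2.09,-0.04,0.8,-0.1,0.832,-0.028],[0.085,-2.09,-0.04,1.6,-0.1,0.832,-0.028],[0.085,-2.09,-0.04,1.92,-0.1,0.832,-0.028],[0.085,-2.09,-0.04,1.92,-0.1,0.832,-0.028],[0.085,-2.09,-0.04,1.92,-0.1,0.832,-0.028]]
  ]
}}

```text
t: 20.0
tool_pos: [0.5793, 0.1414, 0.0991]
tool_rot: [0.161, -2.916, -0.016]
contact_force: [0.2, -0.7, -0.0]
opening: 0.085
grip_force: 0.0
```

```bash
python3 - <<'E'
from h import *
w=shot("wrist","w11.png"); fit([w],(.5595,.1405,6.3))
grasp(.5595,.1405,6.3,.0187)
E
```

```text
x,y mm [560.1 140.6] yaw 5.99 h 10.4 cost 2.47
shift [-0.0007 -0.0001  0.0592] rot [-0.0002 -0.0024  0.0004]
```

View pics/w11.png

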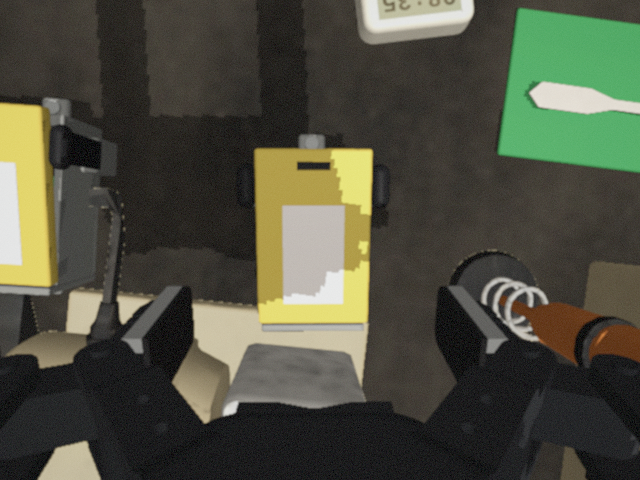

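The view shows cover_1 at (256–372, 150–322), clear of the fingers, with the iron at (540,310) outside the right finger. The two tilt estimates disagree, so I check for fit bias on the starting scene picture.

```bash
python3 - <<'E'
from h import *
s0=(cam("scene"),cv2.imread("pics/scene0.png")); t0=(cam("top"),cv2.imread("pics/top0.png"))
for n in (1,2,3): print(n); fit([s0],H[n]); fit([t0],H[n])
im=shot("scene")
for n in (2,3): fit([im],H[n])
w=(cam("wrist"),cv2.imread("pics/w11.png"))
for h in (.006,.010,.014,.018): print(h); fit([w],(.5595,.1405,6.3),fixh=h)
E
```

```text
1
x,y mm [559.  137.3] yaw 9.24 h 10.4 cost 2.11
x,y mm [560.4 138.9] yaw 6.57 h 10.3 cost 1.46
2
x,y mm [555.2 -19.8] yaw 3.69 h 9.6 cost 2.06
x,y mm [556.4 -18.6] yaw 2.35 h 10.8 cost 1.21
3
x,y mm [ 557.3 -135.3] yaw 2.62 h 9.8 cost 1.95
x,y mm [ 558.4 -134.2] yaw -0.93 h 14.7 cost 0.97
x,y mm [556.1 -19.4] yaw 4.53 h 19.3 cost 1.69
x,y mm [ 558.3 -134.4] yaw 1.68 h 17.2 cost 1.81
0.006
x,y mm [562.5 141.1] yaw 6.97 h 9.0 cost 6.08
0.01
x,y mm [562.4 141.6] yaw 6.24 h 9.4 cost 5.02
0.014
x,y mm [562.4 141.3] yaw 6.22 h 8.4 cost 3.82
0.018
x,y mm [562.5 141.2] yaw 6.19 h 8.3 cost 3.25
```

```bash
python3 - <<'E'
from h import *
grasp(.5605,.1406,6.1,.0098,.03);grasp(.5605,.1406,6.1,.0098)
E
```

```text
shift [ 0.001  -0.0001  0.035 ] rot [ 0.0108 -0.1     0.0043]
shift [-0.002  -0.0005  0.0648] rot [ 0.0108 -0.1     0.0043]
```

To row units: 0.065 m is 1.3, 0.06 m is 1.2, -0.1 rad is -0.4.

Call:
{"fn": "hand_motion", "kwargs": {
  "plan": [
    [[0.085,0.02,0,0.4,0.044,-0.4,0.016],[0.085,0.02,0,0.7,0.044,-0.4,0.016],[0.085,0,0,1,0.044,-0.4,0.016],[0.085,-0.02,0,1.2,0.044,-0.4,0.016],[0.085,-0.04,0,1.3,0.044,-0.4,0.016],[0.085,-0.04,0,1.3,0.044,-0.4,0.016]]
  ],
  "grip_force": 40
}}

```text
t: 20.6
tool_pos: [0.5699, 0.1421, 0.0403]
tool_rot: [0.162, -3.026, -0.009]
contact_force: [1.0, -0.2, 0.7]
opening: 0.085
grip_force: 0.0
```

Call:
{"fn": "hand_motion", "kwargs": {
  "plan": [
    [[0.065,0,0,0,0,0,0],[0.05,0,0,0,0,0,0],[0.04,0,0,0,0,0,0],[0.04,0,0,0,0,0,0],[0.04,0,0,0,0,0,0],[0.04,0,0,0,0,0,0]]
  ]
}}

```text
t: 21.1
tool_pos: [0.571, 0.1419, 0.0406]
tool_rot: [0.162, -3.027, -0.008]
contact_force: [1.3, -1.0, 5.4]
opening: 0.0543
grip_force: 45.8
```

```bash
python3 - <<'E'
from h import *
grasp(.5605,.1406,6.1,.0098)
E
```

```text
shift [ 0.001  -0.0002 -0.0001] rot [-0.0005  0.0015  0.0005]
```

Call:
{"fn": "hand_motion", "kwargs": {
  "plan": [
    [[0.04,0,0,-0.2,0,0,0],[0.04,0,0,-0.5,0,0,0],[0.04,0,0,-1,0,0,0],[0.04,0,0,-1.8,0,0,0],[0.04,0,0,-2.6,0,0,0],[0.04,0,0,-2.6,0,0,0],[0.04,0,0,-2.6,0,0,0]]
  ],
  "grip_force": 60
}}

```text
t: 21.68
tool_pos: [0.5863, 0.1424, 0.1724]
tool_rot: [0.162, -3.031, -0.01]
contact_force: [0.5, 0.5, -0.6]
opening: 0.0539
grip_force: 65.6
```

```bash
python3 - <<'E'
from h import *
w=shot("wrist","w12.png")
go((.43,-.1,.17),yaw=np.radians(157))
E
```

```text
shift [ 0.1787 -0.2244  0.0166] rot [-0.0163 -0.1113  0.5078]
```

View pics/w12.png

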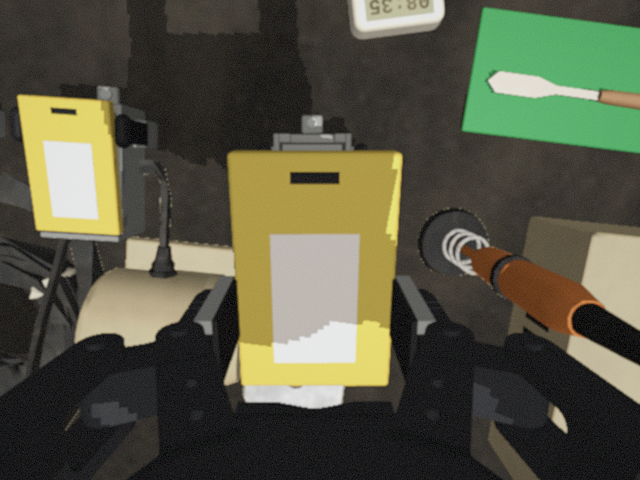

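The cover is held, with all four top corners visible: (229,152), (402,152), (390,385) and (240,385). I solve its pose in the tool frame.

```bash
cat >> h.py <<'E'
def inhand(im):
    """pose of held cover in tool frame: silhouette fit; params: tool x,z of underside centre, pitch, y, yaw"""
    p=ctrl.camera_params("wrist"); p["T"]=p["tool_from_camera"]
    m=cv2.inRange(cv2.cvtColor(im,cv2.COLOR_BGR2HSV),(18,90,60),(36,255,255)); m[:,:212]=0; m[:,430:]=0
    c=max(cv2.findContours(m,cv2.RETR_EXTERNAL,cv2.CHAIN_APPROX_NONE)[0],key=cv2.contourArea)
    m=cv2.drawContours(np.zeros_like(m),[c],-1,255,-1)
    B=np.array([[i,j,k] for i in(-.044,.044) for j in(-.028,.028) for k in(0,-.008)])
    def cost(v):
        P=R.from_euler("zy",[v[3]/100,v[2]/100]).apply(B)+np.array([v[0],v[4],v[1]])/1000
        g=cv2.fillConvexPoly(np.zeros_like(m),np.round(cv2.convexHull(np.float32(pix(p,P)))*16).astype(np.int32),255,cv2.LINE_AA,4)
        return cv2.absdiff(g,m).sum()/2.55e4
    v0=np.array([10,-3,0,0,0.]); S=np.vstack([v0]+[v0+d for d in np.diag([5,5,4,3,3.])])
    r=minimize(cost,v0,method="Nelder-Mead",options=dict(initial_simplex=S,xatol=.02,fatol=.001,maxiter=1500))
    print("tool x,z mm",r.x[:2].round(1),"pitch,yaw deg",np.degrees(r.x[2:4]/100).round(2),"y",r.x[4].round(1),"cost",round(r.fun,2)); return r.x
E
python3 - <<'E'
from h import *
inhand(cv2.imread("pics/w12.png"))
E
```

```text
tool x,z mm [10.6 -1.2] pitch,yaw deg [2.94 0.  ] y 0.8 cost 5.54
```

Call:
{"fn": "hand_motion", "kwargs": {
  "plan": [
    [[0.04,3.58,-4.48,0.34,-0.064,-0.444,2.032],[0.04,3.58,-4.48,0.34,-0.064,-0.444,2.032],[0.04,3.58,-4.48,0.34,-0.064,-0.444,2.032],[0.04,3.58,-4.48,0.34,-0.064,-0.444,2.032],[0.04,3.58,-4.48,0.34,-0.064,-0.444,2.032],[0.04,3.58,-4.48,0.34,-0.064,-0.444,2.032],[0.04,3.58,-4.48,0.34,-0.064,-0.444,2.032],[0.04,3.58,-4.48,0.34,-0.064,-0.444,2.032],[0.04,3.58,-4.48,0.34,-0.064,-0.444,2.032]]
  ]
}}

```text
t: 22.48
tool_pos: [0.4272, -0.1005, 0.1667]
tool_rot: [-0.632, -3.072, -0.0]
contact_force: [-0.0, -0.6, -0.4]
opening: 0.0541
grip_force: 65.5
```

```bash
python3 - <<'E'
from h import *
p,im=shot("scene"); print("cork s",blobs(p,im,(5,60,100),(20,255,255),.004,500,(340,280,420,345)))
p,im=shot("top"); print("cork t",blobs(p,im,(5,60,100),(20,255,255),.004,500,(380,220,470,300)))
w=shot("wrist"); inhand(w[1])
E
```

```text
cork s [(array([ 475.5, -325.2]), array([103.4, 132.7]), 66.7, array([381., 313.]))]
cork t [(array([ 476.3, -325.8]), array([101.8, 131.8]), 67.0, array([428., 263.]))]
tool x,z mm [10.9 -1.6] pitch,yaw deg [1.44 0.04] y 0.6 cost 13.01
```

```bash
cat >> h.py <<'E'
YAW=np.radians(156.8); PAD=np.array([.476,-.3255])
def place(off,z,pitch=0.,dy=0.):
    u=np.array([np.cos(YAW),np.sin(YAW)]); v=np.array([np.sin(YAW),-np.cos(YAW)])
    t=PAD-u*off-v*dy; M=np.array([[u[0],v[0],0],[u[1],v[1],0],[0,0,-1]])@R.from_rotvec([0,pitch,0]).as_matrix()
    go((*t,z),Rt=M)
E
python3 - <<'E'
from h import *
place(.0107,.06,-.026)
E
```

```text
shift [-0.1427 -0.1904  0.1074] rot [-0.0008 -0.0297  0.0045]
```

To row units: -0.19 m is -3.8, -0.143 m is -2.86, -0.03 rad is -0.12.

Call:
{"fn": "hand_motion", "kwargs": {
  "plan": [
    [[0.04,-2.86,-3.8,0.6,0,-0.12,0.016],[0.04,-2.86,-3.8,0.6,0,-0.12,0.016],[0.04,-2.86,-3.8,0.6,0,-0.12,0.016],[0.04,-2.86,-3.8,0.6,0,-0.12,0.016],[0.04,-2.86,-3.8,0.6,0,-0.12,0.016],[0.04,-2.86,-3.8,1,0,-0.12,0.016],[0.04,-2.86,-3.8,1.6,0,-0.12,0.016],[0.04,-2.86,-3.8,2.14,0,-0.12,0.016],[0.04,-2.86,-3.8,2.14,0,-0.12,0.016],[0.04,-2.86,-3.8,2.14,0,-0.12,0.016]]
  ]
}}

```text
t: 23.47
tool_pos: [0.486, -0.3283, 0.0594]
tool_rot: [0.625, 3.056, -0.006]
contact_force: [-1.9, 1.1, -0.8]
opening: 0.0541
grip_force: 65.5
```

```bash
python3 - <<'E'
from h import *
w=shot("wrist","w13.png"); inhand(w[1])
place(.0107,.006,-.026);place(.0107,.0025,-.026)
E
```

```text
tool x,z mm [10.9 -1.2] pitch,yaw deg [1.09 0.04] y 0.5 cost 5.34
shift [ 0.0028 -0.0008  0.0558] rot [-0.0007  0.0017  0.0015]
shift [ 0.0029 -0.0008  0.0593] rot [-0.0007  0.0017  0.0015]
```

View pics/w13.png

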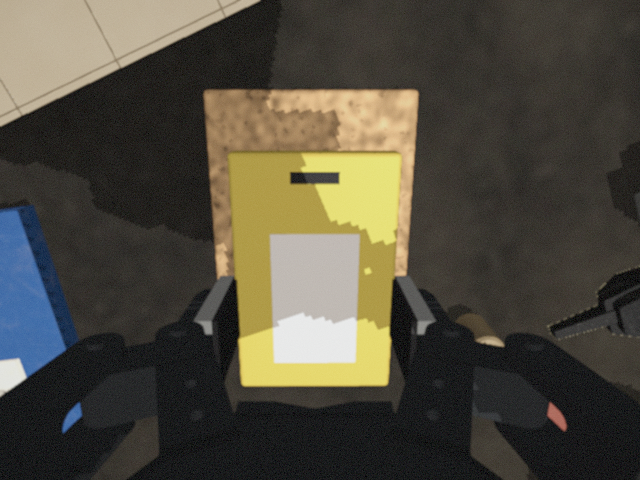

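The held cover is aligned over the cork pad (205–418, 90–280). The brass weight shows by the right finger at (475,325) and the bung at (555,415), so I check clearance before opening there.

```bash
python3 - <<'E'
from h import *
p=cam("top"); w=world(p,[(406.5,228.5)],.034); b=world(p,[(400.5,209.5)],.026); x,M,o=tool()
for q in (w,b): print(q.round(3),"tool axes",(M.T@(q[0]-x)).round(3))
E
```

```text
[[ 0.564 -0.268  0.034]] tool axes [-0.046  0.087  0.029]
[[ 0.615 -0.255  0.026]] tool axes [-0.087  0.119  0.038]
```

Call:
{"fn": "hand_motion", "kwargs": {
  "plan": [
    [[0.04,0.06,-0.02,0.6,0,0,0.006],[0.04,0.06,-0.02,0.94,0,0,0.006],[0.04,0.06,-0.02,1.06,0,0,0.006],[0.04,0.06,-0.02,1.1,0,0,0.006],[0.04,0.06,-0.02,1.1,0,0,0.006]]
  ]
}}

```text
t: 23.93
tool_pos: [0.486, -0.3314, 0.0086]
tool_rot: [0.628, 3.048, -0.013]
contact_force: [0.8, -0.6, -0.6]
opening: 0.0539
grip_force: 65.5
```

```bash
python3 - <<'E'
from h import *
place(.0107,.0025,-.026); inhand(shot("wrist")[1])
E
```

```text
shift [0.001  0.0015 0.0061] rot [-0.002   0.005  -0.0012]
tool x,z mm [10.9 -1.3] pitch,yaw deg [1.59 0.  ] y 0.6 cost 4.67
```

To row units: 0.0065 m is 0.13, 0.006 m is 0.12, 0.002 rad is 0.008.

Call:
{"fn": "hand_motion", "kwargs": {
  "plan": [
    [[0.04,0.02,0.03,0.06,0,0.008,0],[0.04,0.02,0.03,0.1,0,0.008,0],[0.04,0.02,0.03,0.12,0,0.008,0],[0.04,0.02,0.03,0.13,0,0.008,0],[0.04,0.02,0.03,0.13,0,0.008,0]]
  ]
}}

```text
t: 24.4
tool_pos: [0.4849, -0.3295, 0.001]
tool_rot: [0.63, 3.051, -0.01]
contact_force: [0.0, 1.3, 1.5]
opening: 0.0541
grip_force: 65.8
```

```bash
python3 - <<'E'
from h import *
place(.0107,.0025,-.026)
E
```

```text
shift [-0.001   0.0002 -0.0015] rot [-0.0012  0.0011 -0.0022]
```

Call:
{"fn": "hand_motion", "kwargs": {
  "plan": [
    [[0.06,0,0,0.01,0,0,0],[0.07,0,0,0,0,0,0],[0.085,0,0,0,0,0,0],[0.085,0,0,0,0,0,0],[0.085,0,0,0,0,0,0],[0.085,0,0,-0.6,0,0,0],[0.085,0,0,-1.4,0,0,0],[0.085,0,0,-2.2,0,0,0],[0.085,0,0,-2.4,0,0,0],[0.085,0,0,-2.4,0,0,0]]
  ]
}}

```text
t: 25.23
tool_pos: [0.4843, -0.3303, 0.1261]
tool_rot: [0.628, 3.043, -0.018]
contact_force: [-0.8, -0.1, -0.0]
opening: 0.0849
grip_force: 0.0
```

```bash
python3 - <<'E'
from h import *
w=shot("wrist"); fit([w],(.476,-.3255,-23.2),z0=.004,fixh=0.)
fit([w],(.477,-.3245,-23.2),z0=.004)
p,im=w; print("cork",blobs(p,im,(5,60,60),(20,255,255),.004,500))
t=shot("top"); fit([t],(.476,-.3255,-23.2),z0=.004,fixh=0.)
H2=H[2]; go((.48,-.022,.2),yaw=np.radians(182.5))
E
```

```text
x,y mm [ 474.6 -324.5] yaw -23.45 h 11.0 cost 1.76
x,y mm [ 473.9 -324.5] yaw -23.24 h 8.9 cost 2.64
cork [(array([ 658.7, -196.6]), array([39.9, 25.1]), 39.5, array([574., 352.])), (array([ 564.4, -265.9]), array([23. , 23.7]), 2.0, array([444., 279.])), (array([ 474.3, -324.4]), array([106.9, 138.8]), 67.5, array([321., 185.]))]
x,y mm [ 479.2 -278.9] yaw -46.16 h -11.7 cost 52.53
shift [ 0.1205  0.2802 -0.0833] rot [-0.0075  0.0264 -0.4506]
```

Cover_1 lies flat in the middle: in the same view the cover is at (474.6,-324.5) and the pad at (474.3,-324.4). Next, cover_2.

To row units: 0.28 m is 5.6, 0.12 m is 2.4, -0.45 rad is -1.8.

Call:
{"fn": "hand_motion", "kwargs": {
  "plan": [
    [[0.085,2.4,5.6,-1.66,-0.028,0.104,-1.8],[0.085,2.4,5.6,-1.66,-0.028,0.104,-1.8],[0.085,2.4,5.6,-1.66,-0.028,0.104,-1.8],[0.085,2.4,5.6,-1.66,-0.028,0.104,-1.8],[0.085,2.4,5.6,-1.66,-0.028,0.104,-1.8],[0.085,2.4,5.6,-1.66,-0.028,0.104,-1.8],[0.085,2.4,5.6,-1.66,-0.028,0.104,-1.8],[0.085,2.4,5.6,-1.66,-0.028,0.104,-1.8],[0.085,2.4,5.6,-1.66,-0.028,0.104,-1.8],[0.085,2.4,5.6,-1.66,-0.028,0.104,-1.8],[0.085,2.4,5.6,-1.66,-0.028,0.104,-1.8]]
  ]
}}

```text
t: 26.25
tool_pos: [0.4795, -0.0227, 0.1976]
tool_rot: [0.067, -3.137, -0.0]
contact_force: [0.3, -0.0, -0.6]
opening: 0.0848
grip_force: 0.0
```

```bash
python3 - <<'E'
from h import *
w=shot("wrist"); fit([w],H[2]); fit([w],(.556,-.018,2.5))
grasp(.556,-.019,2.6,.011,.06); grasp(.556,-.019,2.6,.011)
E
```

```text
x,y mm [554.9 -17.7] yaw 2.35 h 19.0 cost 1.49
x,y mm [554.8 -17.7] yaw 2.42 h 19.2 cost 1.47
shift [-0.0938  0.0007  0.0967] rot [-0.0053  0.1218 -0.0035]
shift [-0.0865  0.001   0.1563] rot [-0.0053  0.1218 -0.0035]
```

Call:
{"fn": "hand_motion", "kwargs": {
  "plan": [
    [[0.085,-1,0.02,0,-0.02,0.488,-0.012],[0.085,-1.88,0.03,0.8,-0.02,0.488,-0.012],[0.085,-1.88,0.03,1.6,-0.02,0.488,-0.012],[0.085,-1.88,0.03,1.94,-0.02,0.488,-0.012],[0.085,-1.88,0.03,1.94,-0.02,0.488,-0.012],[0.085,-1.88,0.03,1.94,-0.02,0.488,-0.012]]
  ]
}}

```text
t: 26.8
tool_pos: [0.5717, -0.0179, 0.0989]
tool_rot: [0.066, -3.01, -0.005]
contact_force: [-0.2, 0.2, -0.1]
opening: 0.0847
grip_force: 0.0
```

```bash
python3 - <<'E'
from h import *
w=shot("wrist"); fit([w],(.556,-.018,2.5))
grasp(.556,-.0182,2.6,.011,.03);grasp(.556,-.0182,2.6,.011)
E
```

```text
x,y mm [556.7 -17.5] yaw 2.19 h 9.8 cost 2.99
shift [0.0003 0.0003 0.0313] rot [-0.0002  0.0003 -0.0011]
shift [0.0003 0.0003 0.0613] rot [-0.0002  0.0003 -0.0011]
```

To row units: 0.0605 m is 1.21, 0.053 m is 1.06.

Call:
{"fn": "hand_motion", "kwargs": {
  "plan": [
    [[0.085,0,0,0.4,0,0,0],[0.085,0,0,0.8,0,0,0],[0.085,0,0,1.06,0,0,0],[0.085,0,0,1.21,0,0,0],[0.085,0,0,1.21,0,0,0]]
  ],
  "grip_force": 40
}}

```text
t: 27.27
tool_pos: [0.5661, -0.0172, 0.0426]
tool_rot: [0.069, -3.018, -0.004]
contact_force: [0.2, -0.4, 0.7]
opening: 0.085
grip_force: 0.0
```

Call:
{"fn": "hand_motion", "kwargs": {
  "plan": [
    [[0.065,0,0,0,0,0,0],[0.05,0,0,0,0,0,0],[0.04,0,0,0,0,0,0],[0.04,0,0,0,0,0,0],[0.04,0,0,0,0,0,0],[0.04,0,0,0,0,0,0]]
  ]
}}

```text
t: 27.77
tool_pos: [0.5681, -0.0172, 0.0443]
tool_rot: [0.07, -3.021, -0.002]
contact_force: [-0.2, -0.1, 5.6]
opening: 0.0543
grip_force: 42.1
```

Call:
{"fn": "hand_motion", "kwargs": {
  "plan": [
    [[0.04,0,0,-0.2,0,0,0],[0.04,0,0,-0.5,0,0,0],[0.04,0,0,-1,0,0,0],[0.04,0,0,-1.8,0,0,0],[0.04,0,0,-2.4,0,0,0],[0.04,0,0,-2.4,0,0,0],[0.04,0,0,-2.4,0,0,0]]
  ],
  "grip_force": 60
}}

```text
t: 28.35
tool_pos: [0.5831, -0.017, 0.1648]
tool_rot: [0.07, -3.024, -0.002]
contact_force: [-0.8, -0.5, -0.8]
opening: 0.053
grip_force: 63.1
```

```bash
python3 - <<'E'
from h import *
w=shot("wrist"); inhand(w[1])
go((.43,-.15,.17),yaw=YAW)
E
```

```text
tool x,z mm [11.3  2.7] pitch,yaw deg [1.11 0.27] y 0.8 cost 6.1
shift [ 0.1573 -0.1261  0.0108] rot [-0.0225 -0.1205  0.4504]
```

To row units: 0.157 m is 3.14, -0.126 m is -2.52, 0.45 rad is 1.8.

Call:
{"fn": "hand_motion", "kwargs": {
  "plan": [
    [[0.04,3.14,-2.52,0.2,-0.088,-0.48,1.8],[0.04,3.14,-2.52,0.2,-0.088,-0.48,1.8],[0.04,3.14,-2.52,0.2,-0.088,-0.48,1.8],[0.04,3.14,-2.52,0.2,-0.088,-0.48,1.8],[0.04,3.14,-2.52,0.2,-0.088,-0.48,1.8],[0.04,3.14,-2.52,0.2,-0.088,-0.48,1.8],[0.04,3.14,-2.52,0.2,-0.088,-0.48,1.8]]
  ]
}}

```text
t: 28.98
tool_pos: [0.4283, -0.1502, 0.1683]
tool_rot: [-0.635, -3.072, -0.001]
contact_force: [0.2, -0.4, -0.2]
opening: 0.0536
grip_force: 63.1
```

```bash
python3 - <<'E'
from h import *
inhand(shot("wrist")[1]); place(.0101,.12,-.02)
E
```

```text
tool x,z mm [11.5  2.5] pitch,yaw deg [1.56 0.51] y 0.6 cost 12.45
shift [-0.1227 -0.1431  0.0482] rot [ 0.     -0.0238 -0.0012]
```

Call:
{"fn": "hand_motion", "kwargs": {
  "plan": [
    [[0.04,-2.46,-2.86,0.2,0,-0.096,-0.004],[0.04,-2.46,-2.86,0.2,0,-0.096,-0.004],[0.04,-2.46,-2.86,0.2,0,-0.096,-0.004],[0.04,-2.46,-2.86,0.2,0,-0.096,-0.004],[0.04,-2.46,-2.86,0.6,0,-0.096,-0.004],[0.04,-2.46,-2.86,1.4,0,-0.096,-0.004],[0.04,-2.46,-2.86,2.2,0,-0.096,-0.004],[0.04,-2.46,-2.86,2.5,0,-0.096,-0.004],[0.04,-2.46,-2.86,2.5,0,-0.096,-0.004],[0.04,-2.46,-2.86,2.5,0,-0.096,-0.004]]
  ]
}}

```text
t: 29.87
tool_pos: [0.487, -0.3281, 0.0432]
tool_rot: [0.623, 3.06, -0.005]
contact_force: [0.3, 0.5, 0.9]
opening: 0.0532
grip_force: 63.3
```

```bash
python3 - <<'E'
from h import *
w=shot("wrist","w14.png"); inhand(w[1]); place(.0103,.018,-.02); place(.0103,.013,-.02)
E
```

```text
tool x,z mm [14.7  0.6] pitch,yaw deg [-2.59  0.06] y 0.8 cost 13.59
shift [ 0.0031 -0.0012  0.0275] rot [-0.0006  0.0031  0.003 ]
shift [ 0.0032 -0.0012  0.0325] rot [-0.0006  0.0031  0.003 ]
```

I have used all my picture views, so from here I go by numbers only. The merged yellow of the two covers explains the changed fit. I descend using the earlier in-hand offset.

Call:
{"fn": "hand_motion", "kwargs": {
  "plan": [
    [[0.04,0.06,-0.02,0.3,0,0.012,0.012],[0.04,0.06,-0.02,0.44,0,0.012,0.012],[0.04,0.06,-0.02,0.52,0,0.012,0.012],[0.04,0.06,-0.02,0.54,0,0.012,0.012],[0.04,0.06,-0.02,0.54,0,0.012,0.012]]
  ]
}}

```text
t: 30.33
tool_pos: [0.4844, -0.3298, 0.0183]
tool_rot: [0.63, 3.058, -0.007]
contact_force: [0.8, -0.2, -0.5]
opening: 0.0532
grip_force: 63.3
```

```bash
python3 - <<'E'
from h import *
place(.0102,.013,-.02)
E
```

```text
shift [-0.0007  0.0006  0.0053] rot [-0.0007 -0.0001 -0.0016]
```

To row units: 0.005 m is 0.1, 0.0045 m is 0.09.

Call:
{"fn": "hand_motion", "kwargs": {
  "plan": [
    [[0.04,-0.01,0.01,0.04,0,0,0],[0.04,-0.01,0.01,0.08,0,0,0],[0.04,-0.01,0.01,0.09,0,0,0],[0.04,-0.01,0.01,0.1,0,0,0],[0.04,-0.01,0.01,0.1,0,0,0]]
  ]
}}

```text
t: 30.75
tool_pos: [0.4852, -0.3297, 0.0134]
tool_rot: [0.63, 3.058, -0.008]
contact_force: [0.0, -0.4, -1.6]
opening: 0.0529
grip_force: 63.3
```

```bash
python3 - <<'E'
from h import *
place(.0102,.013,-.02)
E
```

```text
shift [-0.0001  0.0002  0.0004] rot [-0.0008  0.0001 -0.0016]
```

Call:
{"fn": "hand_motion", "kwargs": {
  "plan": [
    [[0.04,0,0,0.02,0,0,0],[0.04,0,0,0.02,0,0,0],[0.04,0,0,0.02,0,0,0]]
  ]
}}

```text
t: 31.0
tool_pos: [0.4854, -0.3298, 0.0127]
tool_rot: [0.63, 3.057, -0.008]
contact_force: [-0.1, 0.5, 0.8]
opening: 0.053
grip_force: 63.5
```

Call:
{"fn": "hand_motion", "kwargs": {
  "plan": [
    [[0.04,0,0,0.02,0,0,0],[0.04,0,0,0.02,0,0,0],[0.04,0,0,0.02,0,0,0]]
  ]
}}

```text
t: 31.25
tool_pos: [0.4854, -0.3299, 0.0126]
tool_rot: [0.63, 3.058, -0.008]
contact_force: [-3.7, 2.2, 6.9]
opening: 0.0535
grip_force: 64.3
```

The rows are not in the units I measure in: shifts go in units of 50 mm and turns go in units of 0.25 rad. I convert before sending: 0.008 m is 0.16, 0.004 m is 0.08, 0.02 rad is 0.08.

Call:
{"fn": "hand_motion", "kwargs": {
  "plan": [
    [[0.06,0,0,0,0,0,0],[0.07,0,0,-0.02,0,0,0],[0.075,0,0,0,0,0,0],[0.075,0,0,0.08,0,0,0],[0.075,0,0,0.16,0,0.08,0],[0.075,0,0,0.16,0,0.08,0],[0.065,0,0,0.16,0,0.08,0],[0.06,0,0,0.16,0,0.08,0],[0.05,0,0,0.16,0,0.08,0],[0.05,0,0,0.16,0,0.08,0],[0.05,0,0,0.16,0,0.08,0],[0.05,0,0,0.16,0,0.08,0]]
  ],
  "grip_force": 20
}}

```text
t: 32.25
tool_pos: [0.4854, -0.3297, 0.0034]
tool_rot: [0.634, 3.077, -0.001]
contact_force: [1.7, 0.3, -0.2]
opening: 0.0552
grip_force: 22.8
```

Call:
{"fn": "hand_motion", "kwargs": {
  "plan": [
    [[0.07,0,0,0,0,0,0],[0.085,0,0,0,0,0,0],[0.085,0,0,0,0,0,0],[0.085,0,0,-0.6,0,0,0],[0.085,0,0,-1.4,0,0,0],[0.085,0,0,-2.2,0,0,0],[0.085,0,0,-2.4,0,0,0],[0.085,0,0,-2.4,0,0,0]]
  ]
}}

```text
t: 32.92
tool_pos: [0.488, -0.3319, 0.1292]
tool_rot: [0.632, 3.068, -0.009]
contact_force: [-0.5, -0.8, 0.3]
opening: 0.0849
grip_force: 0.0
```

```bash
cat >> h.py <<'E'
def edges(z,thick,guess=(.475,-.3245,-23.2)):
    """front/back/side outline of pile from wrist: report per-row extents in pile coordinates at plane z"""
    p,im=shot("wrist"); fit([(p,im)],guess,z0=thick,fixh=0.)
    m=cv2.inRange(cv2.cvtColor(im,cv2.COLOR_BGR2HSV),(20,90,60),(36,255,255)); c=max(cv2.findContours(m,cv2.RETR_EXTERNAL,cv2.CHAIN_APPROX_NONE)[0],key=cv2.contourArea)
    r=cv2.minAreaRect(np.float32(world(p,c[:,0,:],z)[:,:2]*1000)); print("rect at top plane",np.round(r[0],1),np.round(r[1],1),round(r[2],2))
    return p,im
E
python3 - <<'E'
from h import *
edges(.020,.012)
s=shot("scene")
print("scene",blobs(*s,(20,100,120),(35,255,255),.020,60,(330,280,430,345)))
t=shot("top"); print("top",blobs(*t,(20,80,120),(35,255,255),.020,60,(380,220,470,300)))
E
```

```text
x,y mm [ 474.4 -324.2] yaw -23.59 h 11.1 cost 1.51
rect at top plane [ 474.1 -324.2] [56.7 88.2] 66.72
scene [(array([ 467.7, -323.5]), array([ 66.7, 116.9]), 69.6, array([379., 310.]))]
top [(array([ 485.4, -305.5]), array([22.2, 44.7]), 74.2, array([421., 258.]))]
```

The pile outline at the top plane measures 56.7 x 88.2 mm, centred at (474.1,-324.2), so it is flush. Next, cover_3.

```bash
python3 - <<'E'
from h import *
go((.48,-.1345,.2),yaw=np.radians(180))
E
```

```text
shift [ 0.0813  0.1768 -0.078 ] rot [ 4.000e-04 -2.200e-03 -4.066e-01]
```

To row units: 0.177 m is 3.54, 0.081 m is 1.62, -0.407 rad is -1.628.

Call:
{"fn": "hand_motion", "kwargs": {
  "plan": [
    [[0.085,0.4,0.4,-0.8,0,-0.008,-0.4],[0.085,1.62,3.54,-1.56,0,-0.008,-1.628],[0.085,1.62,3.54,-1.56,0,-0.008,-1.628],[0.085,1.62,3.54,-1.56,0,-0.008,-1.628],[0.085,1.62,3.54,-1.56,0,-0.008,-1.628],[0.085,1.62,3.54,-1.56,0,-0.008,-1.628],[0.085,1.62,3.54,-1.56,0,-0.008,-1.628],[0.085,1.62,3.54,-1.56,0,-0.008,-1.628],[0.085,1.62,3.54,-1.56,0,-0.008,-1.628]]
  ]
}}

```text
t: 33.82
tool_pos: [0.4804, -0.1357, 0.1995]
tool_rot: [-0.001, -3.141, 0.001]
contact_force: [0.4, -0.8, -0.8]
opening: 0.0849
grip_force: 0.0
```

```bash
python3 - <<'E'
from h import *
w=shot("wrist"); fit([w],(.558,-.1335,0)); fit([w],(.557,-.1345,0))
grasp(.558,-.134,0,.011,.06); grasp(.558,-.134,0,.011)
E
```

```text
x,y mm [ 556.8 -133.3] yaw 0.83 h 18.3 cost 1.68
x,y mm [ 556.8 -133.3] yaw 0.85 h 18.4 cost 1.67
shift [-0.0947  0.0022  0.0988] rot [-0.0004  0.1245 -0.0012]
shift [-0.0873  0.0022  0.1583] rot [-0.0004  0.1245 -0.0012]
```

Call:
{"fn": "hand_motion", "kwargs": {
  "plan": [
    [[0.085,-1,0.04,0,0,0.496,-0.052],[0.085,-1.88,0.06,0.8,0,0.496,-0.052],[0.085,-1.88,0.06,1.6,0,0.496,-0.052],[0.085,-1.88,0.06,1.96,0,0.496,-0.052],[0.085,-1.88,0.06,1.96,0,0.496,-0.052],[0.085,-1.88,0.06,1.96,0,0.496,-0.052]]
  ]
}}

```text
t: 34.37
tool_pos: [0.5728, -0.1326, 0.0995]
tool_rot: [0.018, -3.011, -0.002]
contact_force: [0.1, -0.7, 0.1]
opening: 0.0853
grip_force: 0.0
```

```bash
python3 - <<'E'
from h import *
w=shot("wrist"); fit([w],(.558,-.1335,.7))
grasp(.558,-.1335,.7,.011)
E
```

```text
x,y mm [ 558.6 -133.3] yaw 0.8 h 10.7 cost 2.68
shift [-0.0008 -0.0002  0.0618] rot [-0.0012  0.0006 -0.0004]
```

Call:
{"fn": "hand_motion", "kwargs": {
  "plan": [
    [[0.085,0,0,0.4,0,0,0],[0.085,0,0,0.8,0,0,0],[0.085,0,0,1.1,0,0,0],[0.085,0,0,1.27,0,0,0],[0.085,0,0,1.27,0,0,0]]
  ],
  "grip_force": 40
}}

```text
t: 34.83
tool_pos: [0.567, -0.1328, 0.041]
tool_rot: [0.019, -3.019, 0.002]
contact_force: [-0.3, -0.2, -0.6]
opening: 0.0851
grip_force: 0.0
```

Call:
{"fn": "hand_motion", "kwargs": {
  "plan": [
    [[0.065,0,0,0,0,0,0],[0.05,0,0,0,0,0,0],[0.04,0,0,0,0,0,0],[0.04,0,0,0,0,0,0],[0.04,0,0,0,0,0,0],[0.04,0,0,0,0,0,0]]
  ]
}}

```text
t: 35.33
tool_pos: [0.5689, -0.1329, 0.0424]
tool_rot: [0.02, -3.022, 0.004]
contact_force: [-0.4, -1.1, 6.3]
opening: 0.0545
grip_force: 43.0
```

Call:
{"fn": "hand_motion", "kwargs": {
  "plan": [
    [[0.04,0,0,-0.2,0,0,0],[0.04,0,0,-0.5,0,0,0],[0.04,0,0,-1,0,0,0],[0.04,0,0,-1.8,0,0,0],[0.04,0,0,-2.4,0,0,0],[0.04,0,0,-2.4,0,0,0],[0.04,0,0,-2.4,0,0,0]]
  ],
  "grip_force": 60
}}

```text
t: 35.92
tool_pos: [0.5837, -0.1322, 0.1627]
tool_rot: [0.02, -3.024, 0.004]
contact_force: [0.6, -0.5, -1.5]
opening: 0.0536
grip_force: 63.5
```

```bash
python3 - <<'E'
from h import *
w=shot("wrist"); inhand(w[1])
go((.43,-.18,.17),yaw=YAW)
E
```

```text
tool x,z mm [10.1  0.8] pitch,yaw deg [ 0.73 -0.31] y 0.9 cost 5.27
shift [ 0.1529 -0.0462  0.0087] rot [-0.0257 -0.1196  0.4179]
```

To row units: 0.153 m is 3.06, -0.046 m is -0.92, 0.418 rad is 1.672.

Call:
{"fn": "hand_motion", "kwargs": {
  "plan": [
    [[0.04,3.06,-0.92,0.16,-0.1,-0.48,1.672],[0.04,3.06,-0.92,0.16,-0.1,-0.48,1.672],[0.04,3.06,-0.92,0.16,-0.1,-0.48,1.672],[0.04,3.06,-0.92,0.16,-0.1,-0.48,1.672],[0.04,3.06,-0.92,0.16,-0.1,-0.48,1.672],[0.04,3.06,-0.92,0.16,-0.1,-0.48,1.672]]
  ]
}}

```text
t: 36.47
tool_pos: [0.4272, -0.1794, 0.1678]
tool_rot: [-0.635, -3.073, -0.001]
contact_force: [0.9, 1.1, 0.0]
opening: 0.0539
grip_force: 63.5
```

```bash
python3 - <<'E'
from h import *
inhand(shot("wrist")[1]); place(.009,.12,-.02)
E
```

```text
tool x,z mm [10.5  0.8] pitch,yaw deg [ 0.74 -0.18] y 0.6 cost 5.67
shift [-0.1103 -0.1154  0.0482] rot [-0.0002 -0.0228 -0.001 ]
```

Call:
{"fn": "hand_motion", "kwargs": {
  "plan": [
    [[0.04,-2.2,-2.3,0.2,0,-0.08,-0.004],[0.04,-2.2,-2.3,0.2,0,-0.08,-0.004],[0.04,-2.2,-2.3,0.2,0,-0.08,-0.004],[0.04,-2.2,-2.3,0.2,0,-0.08,-0.004],[0.04,-2.2,-2.3,0.8,0,-0.08,-0.004],[0.04,-2.2,-2.3,1.6,0,-0.08,-0.004],[0.04,-2.2,-2.3,2.2,0,-0.08,-0.004],[0.04,-2.2,-2.3,2.4,0,-0.08,-0.004],[0.04,-2.2,-2.3,2.4,0,-0.08,-0.004],[0.04,-2.2,-2.3,2.4,0,-0.08,-0.004]]
  ]
}}

```text
t: 37.35
tool_pos: [0.4863, -0.3288, 0.0501]
tool_rot: [0.625, 3.06, -0.007]
contact_force: [-0.1, -0.2, -0.4]
opening: 0.0538
grip_force: 63.5
```

```bash
python3 - <<'E'
from h import *
place(.0091,.024,-.015,.0003); inhand(shot("wrist")[1])
E
```

```text
shift [ 0.0022 -0.0013  0.0261] rot [-0.0005  0.0039  0.0019]
tool x,z mm [14.8 -1.5] pitch,yaw deg [-5.67  0.05] y 0.6 cost 15.68
```

To row units: 0.0255 m is 0.51, 0.022 m is 0.44, 0.004 rad is 0.016.

Call:
{"fn": "hand_motion", "kwargs": {
  "plan": [
    [[0.04,0.04,-0.02,0.3,0,0.016,0.008],[0.04,0.04,-0.02,0.44,0,0.016,0.008],[0.04,0.04,-0.02,0.51,0,0.016,0.008],[0.04,0.04,-0.02,0.51,0,0.016,0.008],[0.04,0.04,-0.02,0.51,0,0.016,0.008]]
  ]
}}

```text
t: 37.82
tool_pos: [0.4837, -0.3294, 0.0247]
tool_rot: [0.63, 3.062, -0.006]
contact_force: [-0.2, -0.4, -0.9]
opening: 0.054
grip_force: 63.5
```

```bash
python3 - <<'E'
from h import *
place(.0091,.0195,-.015,.0003)
E
```

```text
shift [-0.0004  0.0003  0.0052] rot [-0.0009  0.0006 -0.0012]
```

To row units: 0.005 m is 0.1, 0.004 m is 0.08, -0.001 rad is -0.004.

Call:
{"fn": "hand_motion", "kwargs": {
  "plan": [
    [[0.04,-0.006,0,0.04,0,0,-0.004],[0.04,-0.006,0,0.08,0,0,-0.004],[0.04,-0.006,0,0.1,0,0,-0.004],[0.04,-0.006,0,0.1,0,0,-0.004],[0.04,-0.006,0,0.1,0,0,-0.004]]
  ]
}}

```text
t: 38.23
tool_pos: [0.4841, -0.3296, 0.0198]
tool_rot: [0.629, 3.062, -0.007]
contact_force: [0.2, 0.1, -0.6]
opening: 0.0536
grip_force: 63.5
```

Call:
{"fn": "hand_motion", "kwargs": {
  "plan": [
    [[0.04,0,0,0.02,0,0,0],[0.04,0,0,0.02,0,0,0],[0.04,0,0,0.02,0,0,0]]
  ]
}}

```text
t: 38.48
tool_pos: [0.4844, -0.3298, 0.0191]
tool_rot: [0.629, 3.062, -0.007]
contact_force: [0.8, -1.1, 0.5]
opening: 0.0536
grip_force: 63.6
```

```bash
python3 - <<'E'
from h import *
place(.0091,.0195,-.015,.0003)
E
```

```text
shift [ 0.0003  0.0004 -0.0005] rot [-0.0012  0.0013 -0.0002]
```

Call:
{"fn": "hand_motion", "kwargs": {
  "plan": [
    [[0.04,0.006,0.008,0.02,0,0,0],[0.04,0.006,0.008,0.02,0,0,0]]
  ]
}}

```text
t: 38.65
tool_pos: [0.4844, -0.3299, 0.019]
tool_rot: [0.628, 3.062, -0.008]
contact_force: [-2.0, 0.3, 5.2]
opening: 0.0535
grip_force: 64.1
```

Call:
{"fn": "hand_motion", "kwargs": {
  "plan": [
    [[0.06,0,0,0,0,0,0],[0.07,0,0,-0.02,0,0,0],[0.075,0,0,0,0,0,0],[0.075,0,0,0.1,0,0.06,0],[0.075,0,0,0.24,0,0.06,0],[0.075,0,0,0.28,0,0.06,0],[0.065,0,0,0.28,0,0.06,0],[0.06,0,0,0.28,0,0.06,0],[0.05,0,0,0.28,0,0.06,0],[0.05,0,0,0.28,0,0.06,0],[0.05,0,0,0.28,0,0.06,0],[0.05,0,0,0.28,0,0.06,0]]
  ],
  "grip_force": 20
}}

```text
t: 39.65
tool_pos: [0.4841, -0.3291, 0.0036]
tool_rot: [0.632, 3.077, -0.001]
contact_force: [-0.0, -1.0, -2.1]
opening: 0.0556
grip_force: 23.0
```

Call:
{"fn": "hand_motion", "kwargs": {
  "plan": [
    [[0.07,0,0,0,0,0,0],[0.085,0,0,0,0,0,0],[0.085,0,0,0,0,0,0],[0.085,0,0,-0.6,0,0,0],[0.085,0,0,-1.4,0,0,0],[0.085,0,0,-2.2,0,0,0],[0.085,0,0,-2.6,0,0,0],[0.085,0,0,-2.6,0,0,0]]
  ]
}}

```text
t: 40.32
tool_pos: [0.4876, -0.332, 0.1417]
tool_rot: [0.629, 3.066, -0.012]
contact_force: [0.7, -0.6, 1.4]
opening: 0.085
grip_force: 0.0
```

```bash
python3 - <<'E'
from h import *
p,im=edges(.028,.020)
# outline corners at the top plane, pile frame
m=cv2.inRange(cv2.cvtColor(im,cv2.COLOR_BGR2HSV),(20,90,60),(36,255,255)); c=max(cv2.findContours(m,cv2.RETR_EXTERNAL,cv2.CHAIN_APPROX_NONE)[0],key=cv2.contourArea)
q=cv2.approxPolyDP(c,6,True)[:,0]; print(q.tolist()); print(world(p,q,.028)[:,:2].round(4).tolist())
print("pad",blobs(p,im,(5,60,60),(20,255,255),.004,3000))
s=shot("scene"); a=blobs(*s,(5,60,60),(20,255,255),.012,60,(140,190,230,250)); print("handle",a)
E
```

```text
x,y mm [ 474.2 -324.3] yaw -23.18 h 11.1 cost 1.63
rect at top plane [ 474.3 -324.3] [56.8 88.4] 67.01
[[273, 126], [276, 259], [358, 260], [363, 128]]
[[0.4236, -0.3319], [0.5029, -0.3663], [0.5251, -0.3162], [0.4464, -0.2819]]
pad [(array([ 476.8, -320.7]), array([118. , 136.3]), 65.9, array([328., 187.]))]
handle [(array([350.9, 439.5]), array([164.9,  40.8]), 60.5, array([144., 235.])), (array([524.8, 413.2]), array([117.6, 304.5]), 30.8, array([187., 201.]))]
```

To row units: 0.19 m is 3.8, 0.15 m is 3.

Call:
{"fn": "hand_motion", "kwargs": {
  "plan": [
    [[0.085,0.6,0,-0.8,0,0,0],[0.085,1.2,0.6,-1.6,0,0,0],[0.085,1.6,1.4,-2.4,0,0,0],[0.085,1.6,2.2,-2.4,0,0,0],[0.085,1.6,3,-2.4,0,0,0],[0.085,1.6,3.8,-2.4,0,0,0],[0.085,1.6,3.8,-2.4,0,0,0]]
  ]
}}

```text
t: 41.0
tool_pos: [0.4855, -0.1197, 0.2524]
tool_rot: [-0.629, -3.077, -0.0]
contact_force: [0.9, -0.3, 0.2]
opening: 0.0848
grip_force: 0.0
```

```bash
python3 - <<'E'
from h import *
s=shot("scene"); t=shot("top")
a=np.radians(-23.1)
for nm,(p,im) in (("scene",s),("top",t)):
    m=cv2.inRange(cv2.cvtColor(im,cv2.COLOR_BGR2HSV),(21,110,70),(36,255,255))
    B=np.array([[i,j,k] for i in(-.044,.044) for j in(-.028,.028) for k in(.004,.028)]); P=R.from_euler("z",a).apply(B)+[.475,-.325,0]
    hl=np.round(cv2.convexHull(np.float32(pix(p,P)))).astype(np.int32); k=cv2.dilate(cv2.fillConvexPoly(np.zeros_like(m),hl,255),np.ones((7,7)))
    c=cv2.findContours(m&k,cv2.RETR_EXTERNAL,cv2.CHAIN_APPROX_NONE)[0]; c=max(c,key=cv2.contourArea)
    H_=cv2.convexHull(c); print(nm,"model area",cv2.contourArea(hl),"hull",cv2.contourArea(H_),"contour",cv2.contourArea(c)); print(" model",hl[:,0].tolist()," seen",cv2.approxPolyDP(H_,2,True)[:,0].tolist())
print("handle",blobs(*t,(5,60,60),(25,255,255),.012,20,(130,255,210,290)))
print("blade",blobs(*t,(0,0,170),(180,60,255),.007,20,(130,255,210,290)))
E
```

```text
scene model area 767.0 hull 718.0 contour 684.5
 model [[401, 306], [400, 311], [376, 328], [362, 313], [363, 308], [387, 292]]  seen [[389, 293], [401, 307], [398, 312], [376, 326], [364, 313], [364, 308]]
top model area 827.0 hull 815.5 contour 776.0
 model [[446, 251], [434, 284], [432, 284], [412, 275], [424, 244], [426, 243]]  seen [[426, 243], [446, 251], [433, 283], [413, 275]]
handle [(array([484.6, 416.8]), array([10.7, 65.6]), 2.9, array([142., 263.]))]
blade [(array([495.2, 342.8]), array([81.3, 15.7]), 89.3, array([172., 260.]))]
```

The pile silhouette matches a flush 24 mm block in both cameras. But the spatula has been knocked aside: its blade is now at (495,343) mm and its handle end is probably off the mat. I go and put it back.

```bash
python3 - <<'E'
from h import *
t=shot("top"); print("handle",blobs(*t,(5,60,60),(18,255,255),.012,20,(105,245,210,290)))
go((.42,.15,.25),yaw=np.radians(140)); go((.455,.38,.22),yaw=np.radians(98))
E
```

```text
handle [(array([483.1, 423.3]), array([13.3, 78.6]), 2.2, array([140., 263.]))]
shift [0.1659 0.224  0.0016] rot [-0.0016 -0.0024  0.2966]
shift [0.2235 0.4494 0.0315] rot [-0.0024 -0.0017  1.0296]
```

To row units: 0.449 m is 8.98, 0.224 m is 4.48, 1.03 rad is 4.12.

Call:
{"fn": "hand_motion", "kwargs": {
  "plan": [
    [[0.085,3.32,4.48,0,0,0,1.2],[0.085,3.32,4.48,0,0,0,1.2],[0.085,3.32,4.48,0,0,0,1.2],[0.085,3.32,4.48,0,0,0,1.2],[0.085,3.32,4.48,0,0,0,1.2],[0.085,3.32,4.48,0,0,0,1.2],[0.085,3.32,4.48,0,0,0,1.2],[0.085,4.48,8.98,0.6,0,0,4.12],[0.085,4.48,8.98,0.6,0,0,4.12],[0.085,4.48,8.98,0.6,0,0,4.12],[0.085,4.48,8.98,0.6,0,0,4.12],[0.085,4.48,8.98,0.6,0,0,4.12],[0.085,4.48,8.98,0.6,0,0,4.12],[0.085,4.48,8.98,0.6,0,0,4.12],[0.085,4.48,8.98,0.6,0,0,4.12]]
  ]
}}

```text
t: 42.4
tool_pos: [0.4562, 0.3781, 0.2191]
tool_rot: [-2.065, -2.368, 0.011]
contact_force: [0.3, -0.4, -0.5]
opening: 0.085
grip_force: 0.0
```

```bash
python3 - <<'E'
from h import *
p,im=shot("wrist")
hs=cv2.cvtColor(im,cv2.COLOR_BGR2HSV)
g=cv2.inRange(hs,(50,120,60),(75,255,255)); c=max(cv2.findContours(g,0,2)[0],key=cv2.contourArea); print("mat",np.round(cv2.minAreaRect(np.float32(world(p,c[:,0],.003)[:,:2]*1000))[:2],1).tolist() if 0 else cv2.minAreaRect(np.float32(world(p,c[:,0],.003)[:,:2]*1000)))
for b in blobs(p,im,(5,60,60),(20,255,255),.013,150): print("h",b)
for b in blobs(p,im,(0,0,170),(180,60,255),.010,150): print("b",b)
E
```

```text
mat ((456.2344970703125, 281.411376953125), (59.547306060791016, 89.05986022949219), 89.11343383789062)
h (array([606.5, 221.7]), array([14.4, 54.9]), 29.5, array([445., 370.]))
h (array([485.1, 427.3]), array([15.7, 82.4]), 8.2, array([356., 137.]))
h (array([571.1, 399.5]), array([224.9,  33.1]), 89.9, array([456., 177.]))
h (array([667. , 543.3]), array([24.6, 18.5]), 79.1, array([614.,  21.]))
b (array([230.4,  53.9]), array([66.9, 48.7]), 8.1, array([ 71., 465.]))
b (array([411.2, 185.7]), array([54.4, 74.1]), 12.9, array([245., 374.]))
b (array([589.7, 239.8]), array([13. , 48.7]), 28.4, array([432., 349.]))
b (array([490.9, 343.6]), array([17.1, 83.7]), 4.7, array([349., 234.]))
b (array([687. , 396.3]), array([197.2, 236.7]), 0.0, array([560., 199.]))
b (array([275.5, 324.4]), array([196.5, 393. ]), 0.0, array([137., 174.]))
```

```bash
python3 - <<'E'
from h import *
p,im=shot("wrist"); hs=cv2.cvtColor(im,cv2.COLOR_BGR2HSV)
def comp(lo,hi,z,near):
    m=cv2.inRange(hs,lo,hi); k,l,s,c=cv2.connectedComponentsWithStats(m); i=min([j for j in range(1,k) if s[j,4]>150],key=lambda j:np.hypot(*(c[j]-near)))
    ys,xs=np.nonzero(l==i); return world(p,np.c_[xs,ys],z)[:,:2]
h=comp((5,70,60),(18,255,255),.011,(356,137)); b=comp((0,0,170),(180,60,255),.010,(349,234))
for w in (h,b): vx,vy,cx,cy=cv2.fitLine(np.float32(w),cv2.DIST_L2,0,.01,.01).ravel(); print(np.degrees(np.arctan2(vy,vx))%180,cx,cy,w[:,1].min(),w[:,1].max())
d=h.mean(0)-b.mean(0); a=np.arctan2(d[1],d[0]); u=d/np.hypot(*d); tip=b[np.argmin(b@u)]; t0=b.mean(0)+u*((b@u).min()-b.mean(0)@u)
print(np.degrees(a),t0, t0+u*.162); g=t0+u*.105; print(g); go((*g,.06),yaw=a); go((*g,.007),yaw=a)
E
```

```text
94.92487 0.4830501 0.427954 0.386049614135879 0.46291050281815405
95.11788 0.49130052 0.3388278 0.3017677612359493 0.38572871010941534
95.28880164458201 [0.4947324  0.30175462] [0.47979989 0.46306494]
[0.48505392 0.4063076 ]
shift [0.0259 0.0324 0.1611] rot [-0.0023  0.0031  0.0433]
shift [0.0261 0.0326 0.2141] rot [-0.0023  0.0031  0.0433]
```

Call:
{"fn": "hand_motion", "kwargs": {
  "plan": [
    [[0.045,0.52,0.66,0,0,0.012,0.172],[0.045,0.52,0.66,0.8,0,0.012,0.172],[0.045,0.52,0.66,1.6,0,0.012,0.172],[0.045,0.52,0.66,2.4,0,0.012,0.172],[0.045,0.52,0.66,3.2,0,0.012,0.172],[0.045,0.52,0.66,3.8,0,0.012,0.172],[0.045,0.52,0.66,4.16,0,0.012,0.172],[0.045,0.52,0.66,4.28,0,0.012,0.172],[0.045,0.52,0.66,4.28,0,0.012,0.172],[0,0.52,0.66,4.28,0,0.012,0.172],[0,0.52,0.66,4.28,0,0.012,0.172],[0,0.52,0.66,4.28,0,0.012,0.172],[0,0.52,0.66,4.28,0,0.012,0.172],[0,0.52,0.66,4.28,0,0.012,0.172]]
  ],
  "grip_force": 60
}}

```text
t: 43.67
tool_pos: [0.4877, 0.4089, 0.0119]
tool_rot: [2.115, 2.322, 0.008]
contact_force: [0.1, -1.7, 7.7]
opening: 0.0096
grip_force: 58.8
```

Call:
{"fn": "hand_motion", "kwargs": {
  "plan": [
    [[0,0,0,-0.6,0,0,0],[0,0,0,-0.8,0,0,0],[0,0,0,-0.8,0,0,0]]
  ]
}}

```text
t: 43.92
tool_pos: [0.4886, 0.41, 0.0537]
tool_rot: [2.115, 2.322, 0.015]
contact_force: [0.8, 0.3, 1.6]
opening: 0.0098
grip_force: 58.8
```

```bash
python3 - <<'E'
from h import *
# origin of spatula is 24 mm from TCP towards tip; want origin at mat centre
go((.460,.372,.010),yaw=np.radians(89.5))
E
```

```text
shift [-0.0354 -0.0324  0.0432] rot [ 0.0076 -0.0063  0.1017]
```

To row units: 0.041 m is 0.82, 0.038 m is 0.76, 0.008 rad is 0.032.

Call:
{"fn": "hand_motion", "kwargs": {
  "plan": [
    [[0,-0.6,-0.5,0,0.032,-0.024,0.4],[0,-0.71,-0.65,0.2,0.032,-0.024,0.4],[0,-0.71,-0.65,0.6,0.032,-0.024,0.4],[0,-0.71,-0.65,0.76,0.032,-0.024,0.4],[0,-0.71,-0.65,0.82,0.032,-0.024,0.4],[0,-0.71,-0.65,0.82,0.032,-0.024,0.4]]
  ]
}}

```text
t: 44.42
tool_pos: [0.456, 0.3689, 0.0096]
tool_rot: [-2.227, -2.212, 0.022]
contact_force: [-8.0, -8.6, 17.7]
opening: 0.0094
grip_force: 72.8
```

Call:
{"fn": "hand_motion", "kwargs": {
  "plan": [
    [[0.02,0,0,0,0,0,0],[0.03,0,0,0,0,0,0],[0.045,0,0,0,0,0,0],[0.045,0,0,0,0,0,0],[0.045,0,0,-0.4,0,0,0],[0.045,0,0,-1.2,0,0,0],[0.085,0,0,-2,0,0,0],[0.085,0,0,-2.8,0,0,0],[0.085,0,0,-3.6,0,0,0],[0.085,0,0,-3.6,0,0,0]]
  ]
}}

```text
t: 45.25
tool_pos: [0.4626, 0.3734, 0.1986]
tool_rot: [2.228, 2.212, 0.012]
contact_force: [0.8, 0.2, 1.4]
opening: 0.0847
grip_force: 0.0
```

```bash
python3 - <<'E'
from h import *
p,im=shot("wrist"); hs=cv2.cvtColor(im,cv2.COLOR_BGR2HSV)
for b in blobs(p,im,(5,70,60),(18,255,255),.011,150): print("h",b)
for b in blobs(p,im,(0,0,170),(180,60,255),.010,150,(220,60,420,340)): print("b",b)
t=shot("top")
print("yellow",blobs(*t,(20,80,120),(35,255,255),.028,60,(200,215,470,300)))
print("mat",blobs(*t,(50,120,80),(75,255,255),.003,200,(100,240,230,310)))
s=shot("scene"); print("pile s",blobs(*s,(21,110,70),(36,255,255),.028,60,(330,280,430,345)))
E
```

```text
h (array([690.8, 109.3]), array([33.3, 44.4]), 24.3, array([546., 459.]))
h (array([456.1, 384.2]), array([76.1,  9.8]), 89.5, array([305., 186.]))
h (array([572.2, 480.8]), array([20.1, 29.3]), 12.0, array([456.,  59.]))
b (array([455.8, 304.3]), array([83.1, 16.1]), 89.6, array([306., 276.]))
yellow [(array([ 472.4, -322.1]), array([ 75.1, 118.7]), 63.1, array([429., 264.]))]
mat [(array([459. , 348.4]), array([201. ,  88.8]), 89.3, array([170., 273.]))]
pile s [(array([ 470.8, -327. ]), array([64.8, 98.9]), 67.1, array([382., 309.]))]
```

```bash
python3 -c "
from station import ctrl
print(ctrl.finish_job())"
```

```text
the job is handed in; nothing more can be done
None
```

I pried up all three covers with the spatula blade, stacked them flush in the middle of the cork pad, returned the spatula to its green mat after it was knocked aside, and handed the job in at about 45 s; the final pile check was by measurement only, and no verdict was returned.

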